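# Load a cutter case onto the sliding blade of a loading stand and pin it

### The job

Tip the plywood case back on its rear edge until it leans by itself on the stand's sloping rest, push the steel blade fully home under it, then stand the case gently upright again on the blade without letting it fall. Finally push the locking pin sideways through the eye of the stand and the eye of the blade until its handle is up against the stand's eye plate, and let go; leave the other things on the bench where they are.

Things in the scene. Friction and masses are not known exactly. Their poses are not given: they have to be found in the camera images.
- station: Loading stand fixed to the bench: grey base plate, x -180 to +150, y -70 to +70 mm, 8 mm thick. Origin on the bench surface; +x points from the blade's handle to the sloping rest, y left, z up. Two low guide strips (top z = 17 mm) at y = +-46 mm, x = -180 to -10 mm, flank the blade.
- eye (a point): Stand's eye: a round 16 mm hole along the stand's y in an upright plate (30 mm wide, 8 mm thick, top z = 62 mm) on its left. The point is the hole's centre on the outer (+y) face: x -70, y 64, z 45 mm of the stand, axes as the stand's. The pin enters here towards -y. The blade's equal eye (plate at y = 16 to 24 mm) lines up only when the blade is fully home.
- blade (a joint): Travel of the flat blade along the stand's +x, in m: 0 drawn back, 0.085 fully home at its stop. About 8 N of friction; stays where left. Steel, 80 mm wide, 5 mm thick, on the base plate (top z = 13 mm). Its leading edge is at x = 3 mm of the stand + travel: 88 mm when home, 12 mm short of the rest's foot. It cannot pass under the case until that is tipped.
- blade_grip (a point): Blade's handle: dark upright square post 18 x 18 mm on the blade's middle line, z = 13 to 63 mm over the bench. The point is its centre, 43 mm up, at x = -110 mm + travel, y = 0 of the stand; axes as the stand's. The blade's upright eye plate (30 mm wide in x, top z = 62 mm) is centred 45 mm from it towards -x.
- case_centre (a point): Plywood case 60 deep (x) x 56 wide (y) x 130 mm tall (z); the point is its centre, 65 mm up. It stands on the base plate, +x to the rest, its back within 5 mm of the rest's foot, sides free to grasp. 0.4 to 0.8 kg, centre of mass in its centre: tipped over 25 degrees about its rear lower edge it leans by itself, at 34 degrees when on the rest.
- case: The same case; origin at the centre of its underside.
- pin_grip (a point): Locking pin lying on the bench, left or right of the stand: dark steel block handle 18 wide (x) x 44 long (y) x 26 mm tall (z), with a round 9 mm rod, 75 mm long, from the middle of its -y end. The point is the handle's centre, 13 mm up; the shoulder where the rod begins is 22 mm from it towards -y. 0.13 kg.
- pin_tip (a point): The free end of the pin's rod (tapered over its last 12 mm), on its axis, 97 mm from the handle centre along the pin's -y. Axes as the pin's.
- wrench: Bystander: a 170 mm steel wrench lying on the bench on the side of the stand where the pin is not.
- collet: Bystander: a small steel cone 38 mm across, 45 mm tall, standing just right (-y) of the stand.
- parallel: Bystander: a steel bar 90 x 16 mm, 25 mm tall, lying just left (+y) of the stand near the rest.
- die_plate: Bystander: a perforated aluminium plate 120 x 150 x 20 mm lying at the far left.
- oil: Bystander: a grey oil bottle 60 mm across, 160 mm tall, at the left.
- hammer: Bystander: a 260 mm hammer lying at the far right.
- rest_foot (a point): Foot of the stand's sloping rest, at x = 100, y = 0, z = 8 mm of the stand, axes as the stand's. The rest is a steel plate 44 mm wide, rising 95 mm along its slope from this foot and leaning 34 degrees (0.593 rad) from vertical towards +x.
Not all that is in view belongs to the job. What is shaped like the part that bears pin_grip but blue, orange or turquoise is not meant.

How it is judged:
By the outcome, as a careful person would: the job done as asked, in the order asked, and still so for the second after the job is handed in, with the robot touching nothing.
It also fails if it takes over 72 s, if anything falls off the work surface, if the arm or the gripper's body presses on something with over 40 N, if the wrist force passes 120 N, or if a joint passes its speed limit or range.

### The arm

A 6-joint arm with a two-finger parallel gripper is mounted at the origin on the work surface. World frame = base frame: x ahead of the robot, y to its left, z up, the work surface at z = 0. Lengths are in mm, angles in rad, forces in N, time in s.
With the tool pointing down it reaches from about 350 to 875 mm from the base axis. Payload 4.2 kg.
Tool frame: the origin (TCP) lies midway between the tips of the shut fingers; the grasp point (between the pads) lies 19 mm behind it; z points along the fingers, y is the direction in which the jaws open and shut (so a half turn about z gives the same grasp; the last joint's range is limited). The gripper opens to 85 mm and grips with 20 to 120 N. Pads are 22 mm wide; open, the fingers measure 114 mm over their backs; the gripper's body (76 mm by 85 mm) begins 54 mm behind the grasp point. The pads swing forward as they close: fully open they stand 13 mm farther back than shut.
Start: joints at [0.259, 0.385, 0.008, 0, -1.194, -0.259], TCP at [624.979, 0.025, 231.312] pointing down, gripper open.
Joint ranges: [-3.14, 3.14], [-1.21, 2.06], [-1.07, 1.41], [-3.16, 2.05], [-2.99, -0.16], [-3.1, 3.1]. Speed limits (rad/s): [2.79, 2.79, 3.14, 3.14, 3.14, 3.14].

### API

Orientations are given as a unit quaternion [x, y, z, w].
In Python, from bench import arm, eyes, nets gives the robot as it stands.
- The arm moves only by the tool jog_arm, never from a script. Its argument "rows" is a list of rows, each a list of 3 entries, a list of its own where there are three numbers: the shift along the tool's x, y, z in cm, then the turn, a rotation vector about the tool's x, y, z in degrees, then the finger opening in cm, from 0 to 8.54. In form: [[[x, y, z], [ax, ay, az], jaw], ...]. A call has 1 to 10 rows; each row shifts and turns the commanded pose from where the row before left it, along the tool's axes as they then stand; what a row does not reach is not made up. A row lasts 1/8 s, in which the tool goes at most 62.5 mm and 10.7 degrees, less where a joint would pass 70% of its speed; a pose out of reach is approached as far as the arm can. A call with a gripper value outside its range is refused whole. The fingers move at their own pace and stop on an object; the grip force is fixed at half the most. Time passes only in rows, so rows that do not move let the fingers close. It gives the time, the measured TCP pose, the force and the opening at its end, in the units of the state.
- arm.read_state(): the state, without advancing time (a new reading comes with each control period).
- eyes.get_image(name): name is "scene" or "side" or "wrist"; returns the picture (384x512x3 uint8, red, green, blue); there is no depth.
- eyes.camera_model(name): a dict with "K" (3x3 intrinsics, pixels), "k1" (the pictures are not rectified: a ray, as slopes to the right and down, at radius r is drawn at 1 + k1 r^2 times it, then the intrinsics apply), "rvec" (rotation vector, rad) and "tvec" (3), from world to camera coordinates, as OpenCV has them. Camera axes: x right, y down, z forward; pixel columns grow to the right and rows downward; lengths in mm; the calibration is good to about 2 mm. A picture is of the moment at which its call begins: read the wrist's pose just before it. camera_model takes no time and is no camera call; for the wrist camera it gives the pose at the moment of the call.
- arm.job_done(): hands the job in, once; it reports no verdict.
Trained networks look in the newest picture that a camera, given by its name, has taken for a name from the list of things; names that differ only in an ending like _2 or _b are one class to them, and where a whole thing is asked for, a point or a joint stands for the part that bears it (a point fixed in the world has none). Each returns a list of dicts, best first, with "conf" (0 to 1); they miss things now and then, are a little off and sometimes report something else, mostly with a low value. They report only what shows in the picture. A call takes as long as a camera call. They do not tell look-alikes from the thing itself.
- nets.boxes_of(camera, name): "position" ([column, row] as shares, 0 to 1, of the picture: columns of its width, rows of its height, amid what is visible of it).
The state is a dict: "clock": time; "joints": joint angles; "joint_vel": joint speeds; "joint_efforts": joint torques, N m; "position": TCP position; "ee_rot": TCP orientation; "contact_force": force on the tool from outside, world axes, zero at the start; "wrist_torque": the same for the moment, N m; "gripper_width": finger opening in mm.
Only numpy, scipy, OpenCV 4.12 (cv2) and the standard library are available. Lean on these libraries where they do the work, as an engineer would, in place of code of your own. Each camera call takes 0.05 s, during which the arm holds its last target.

## Working session

There is one attempt and no reset: what is moved stays moved. The work goes in short steps, Python scripts to look and compute and a tool call to move; the robot and the scene stay as the last step left them, time stands still between calls to the robot, and variables do not carry over. Pictures are saved under pics/ and viewed, and the job is handed in when it is done.

Besides the shell and the picture viewer there is one more tool, called by a JSON object that holds its "fn" and its "kwargs". jog_arm: Moves the arm, as the interface text tells. Its arguments: {"type":"object","properties":{"rows":{"type":"array","items":{"type":"array"}}},"required":["rows"]}

```bash
mkdir -p pics; ls; python3 - <<'E'
from bench import arm, eyes, nets
import cv2
s=arm.read_state()
for k,v in s.items(): print(k,v)
for n in ("scene","side","wrist"):
    im=eyes.get_image(n); cv2.imwrite(f"pics/{n}0.png",cv2.cvtColor(im,cv2.COLOR_RGB2BGR))
    m=eyes.camera_model(n); print(n,m)
E
```

```text
pics
clock 0.0
joints [ 2.58622434e-01  3.85594050e-01  6.60857110e-03 -4.94413493e-04
 -1.19396755e+00 -2.58583482e-01]
joint_vel [-0.00127366  0.00033512  0.0018078  -0.00092786 -0.00135834 -0.00063165]
joint_efforts [-9.55001960e-04 -3.92286408e+01  1.88399577e+01  4.18616563e+00
 -4.72148502e-03  8.27910434e-07]
position [6.24420149e+02 3.28259370e-02 2.30192861e+02]
ee_rot [-0.70705562  0.70715708  0.00074077 -0.00081663]
contact_force [-0.09171036  0.06208103 -0.18061148]
wrist_torque [-0.02602296  0.01628701 -0.03675934]
gripper_width 85.3986233060062
scene {'K': array([[362.90984735,   0.        , 263.01769149],
       [  0.        , 362.90984735, 185.76799684],
       [  0.        ,   0.        ,   1.        ]]), 'k1': -0.028832876270404262, 'rvec': array([ 1.58428559,  2.16633966, -0.68431354]), 'tvec': array([ 102.43874697, -339.29008311, 1676.42386174])}
side {'K': array([[401.95916893,   0.        , 259.03802706],
       [  0.        , 401.95916893, 189.2230207 ],
       [  0.        ,   0.        ,   1.        ]]), 'k1': -0.10538948397271485, 'rvec': array([ 0.96173396, -2.48341969,  1.04887848]), 'tvec': array([ 388.55240233,  252.69282685, 1117.75323153])}
wrist {'K': array([[323.79108894,   0.        , 254.16986896],
       [  0.        , 323.79108894, 197.18056163],
       [  0.        ,   0.        ,   1.        ]]), 'k1': 0.027399537625476113, 'rvec': array([-4.71134139e-04,  3.10914920e+00,  4.42151877e-01]), 'tvec': array([624.70980611, -35.928502  , 379.82937105])}
```

View pics/scene0.png

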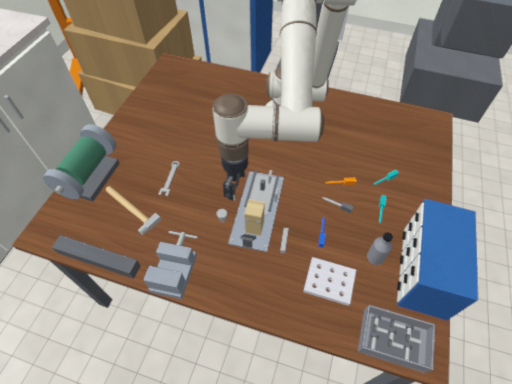

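View pics/side0.png

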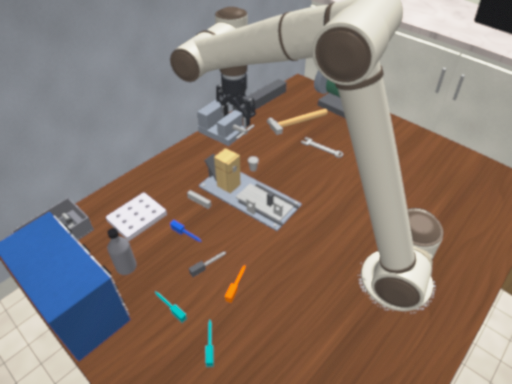

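View pics/wrist0.png

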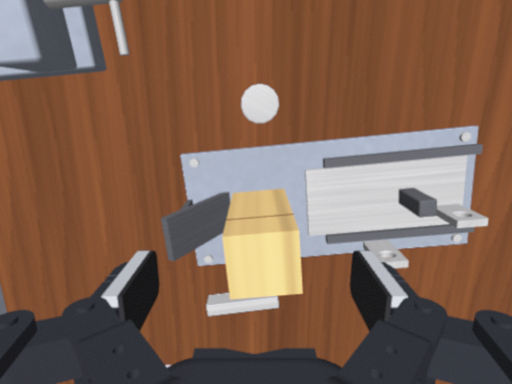

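The scene picture shows the stand near (258,210) with the case on it. The candidates for the pin are dark grey (338,204), blue (322,232), orange (341,181), and turquoise (386,177) and (382,208). The dark steel one at (338,204) fits the description. I'll enlarge both areas to confirm it and to get measurement pixels.

```bash
cat > h.py <<'E'
import numpy as np, cv2
from scipy.optimize import least_squares
def proj(m,P):
    R=cv2.Rodrigues(m['rvec'])[0]; c=np.atleast_2d(P)@R.T+m['tvec']
    u=c[:,:2]/c[:,2:]; r2=(u**2).sum(1,keepdims=True); u=u*(1+m['k1']*r2)
    return u@m['K'][:2,:2].T+m['K'][:2,2]
def ray(m,px):
    R=cv2.Rodrigues(m['rvec'])[0]; d=(np.array(px,float)-m['K'][:2,2])/m['K'][0,0]
    u=d.copy()
    for _ in range(20): u=d/(1+m['k1']*(u@u))
    return -R.T@m['tvec'], R.T@np.array([u[0],u[1],1])
def onz(m,px,z):
    o,d=ray(m,px); return o+d*(z-o[2])/d[2]
def crop(im,x0,y0,x1,y1,k,fn):
    c=cv2.resize(im[y0:y1,x0:x1],None,fx=k,fy=k,interpolation=cv2.INTER_CUBIC)
    cv2.imwrite(fn,c)
E
python3 - <<'E'
import cv2
from h import *
w=cv2.imread('pics/wrist0.png');s=cv2.imread('pics/side0.png');c=cv2.imread('pics/scene0.png')
crop(w,160,110,500,320,2.3,'pics/w0c.png')
a=cv2.resize(s[240:310,170:270],None,fx=4,fy=4,interpolation=cv2.INTER_CUBIC)
b=cv2.resize(c[170:240,310:410],None,fx=4,fy=4,interpolation=cv2.INTER_CUBIC)
cv2.imwrite('pics/pinc.png',np.hstack([a,b]))
crop(s,180,130,320,240,5,'pics/s0c.png')
E
```

```text
(no output)
```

View pics/w0c.png

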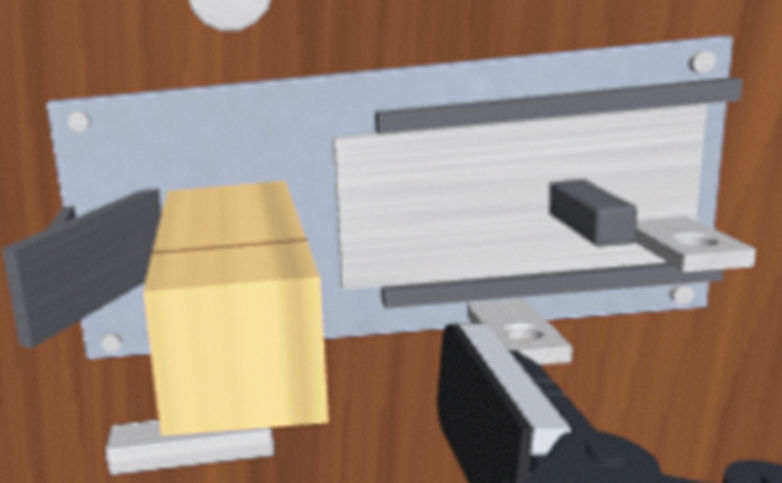

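View pics/pinc.png

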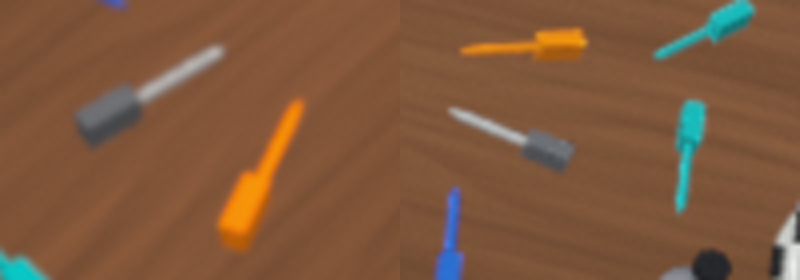

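View pics/s0c.png

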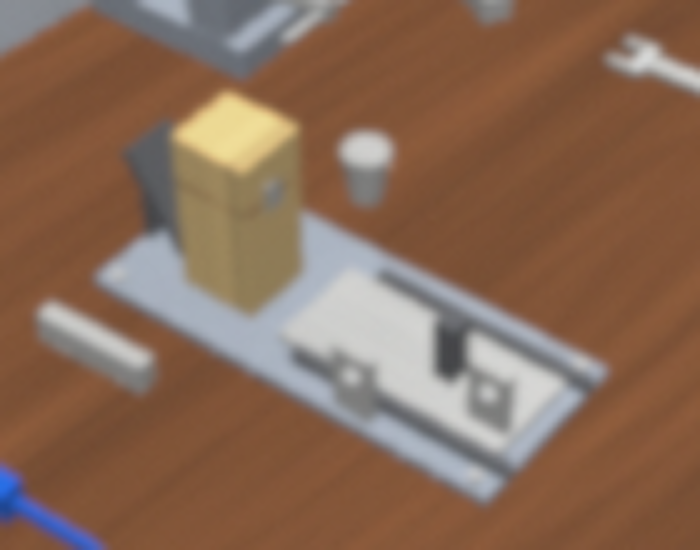

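The pin is the dark steel handle with a grey rod, at scene (338,204) and side (207,263). The others are coloured look-alikes. Next I fit the stand, case and pin poses.

```bash
python3 - <<'E'
from h import *
from bench import eyes
M={n:eyes.camera_model(n) for n in('scene','side','wrist')}
W=lambda p:(p[0]/2.3+160,p[1]/2.3+110)
S=lambda p:(p[0]/5+180,p[1]/5+130)
print('cam wrist',-cv2.Rodrigues(M['wrist']['rvec'])[0].T@M['wrist']['tvec'])
obs=[('wrist',W((48,102)),(150,-70,8)),('wrist',W((732,38)),(-180,-70,8)),('wrist',W((708,303)),(-180,70,8)),
('wrist',W((88,355)),(150,70,4)),('wrist',W((336,140)),(3,-40,13)),('wrist',W((343,288)),(3,40,13)),
('side',S((97,277)),(150,70,8)),('side',S((488,500)),(-180,70,4)),('side',S((608,370)),(-180,-70,8))]
def T(p,P):
    c,s=np.cos(p[2]),np.sin(p[2]); P=np.array(P,float)
    return np.array([p[0]+c*P[0]-s*P[1],p[1]+s*P[0]+c*P[1],P[2]])
def res(p,obs=obs): return np.concatenate([(proj(M[c],T(p,P))[0]-px)*(1 if c=='wrist' else 1) for c,px,P in obs])
r=least_squares(res,[600,0,0.0]); print('stand',r.x,r.fun.reshape(-1,2).round(1).tolist())
print('post offset wrist/side pred', proj(M['wrist'],T(r.x,(-110,0,63))), proj(M['side'],T(r.x,(-110,0,63))))
ob2=[('wrist',W((148,290)),(30,-28,138)),('wrist',W((318,272)),(-30,-28,138)),('wrist',W((328,422)),(-30,28,138)),('wrist',W((160,433)),(30,28,138)),
('side',S((228,92)),(30,-28,138)),('side',S((172,135)),(30,28,138)),('side',S((240,172)),(-30,28,138)),('side',S((300,128)),(-30,-28,138)),('side',S((250,313)),(-30,28,8)),
('wrist',W((163,192)),(30,-28,8)),('wrist',W((285,181)),(-30,-28,8))]
q=least_squares(lambda p:res(p,ob2),[650,0,0.0]); print('case',q.x,q.fun.reshape(-1,2).round(1).tolist())
d=q.x[:2]-r.x[:2];c,s=np.cos(r.x[2]),np.sin(r.x[2]);print('case in stand',c*d[0]+s*d[1],-s*d[0]+c*d[1],q.x[2]-r.x[2])
# pin
# side crop 4x off(170,240); scene 4x off (310,170), scene shown offset 400
A=lambda p:(p[0]/4+170,p[1]/4+240); B=lambda p:((p[0]-400)/4+310,p[1]/4+170)
for n,a,b,z in (('tip',A((222,50)),B((452,111)),13),('shoulder',A((140,97)),B((526,143)),13),):
    print(n,onz(M['side'],a,z),onz(M['scene'],b,z))
print('handle top center', onz(M['side'],A((105,108)),26), onz(M['scene'],B((551,145)),26))
E
```

```text
cam wrist [625.15741627 -71.09759793 374.09475627]
stand [5.54129894e+02 4.07772064e+01 9.67473804e-02] [[-2.2, 0.8], [-1.7, -0.9], [-2.3, 1.3], [-1.1, 0.2], [4.4, -1.2], [4.5, -0.3], [-1.6, -1.0], [-1.3, -0.6], [-0.8, -1.6]]
post offset wrist/side pred [[433.89860842 207.68919002]] [[271.50930001 193.58447149]]
case [6.17298973e+02 5.46012743e+01 9.05951690e-02] [[-1.8, 0.2], [0.6, 1.6], [-0.2, -0.8], [0.8, 0.2], [-0.5, -0.8], [-0.7, -0.7], [-0.0, -0.8], [-0.8, -1.0], [-0.0, 0.4], [2.0, -1.0], [0.0, -0.7]]
case in stand 64.20903390378022 7.657507787869582 -0.0061522114653667775
tip [415.8758202 265.5470234  13.       ] [421.37678442 265.34039555  13.        ]
shoulder [429.19236256 334.20663378  13.        ] [435.54345619 339.58879671  13.        ]
handle top center [432.60807701 362.51667638  26.        ] [439.50121563 361.44833024  26.        ]
```

```bash
cat >> h.py <<'E'
import json
from scipy.spatial.transform import Rotation as Rn
P0=np.array([624.979,0.025,231.312]); R0=Rn.from_quat([-.70710678,.70710678,0,0])
def cmdpose():
    """commanded pose from the log of rows sent"""
    p,R=P0.copy(),R0
    try: rows=json.load(open('log.json'))
    except FileNotFoundError: rows=[]
    for t,a,g in rows:
        p=p+R.apply(np.array(t)*10.); R=R*Rn.from_rotvec(np.radians(a))
    return p,R
def log(rows):
    try: L=json.load(open('log.json'))
    except FileNotFoundError: L=[]
    json.dump(L+rows,open('log.json','w'))
def plan(way,jaw,vmax=60,wmax=10,pose=None,pr=True):
    """way: list of (p,R,n or None) straight-line targets; returns rounded rows"""
    p,R=pose if pose else cmdpose(); out=[]
    for tgt in way:
        P,Q=np.array(tgt[0],float),tgt[1]; n=tgt[2] if len(tgt)>2 else None
        j=tgt[3] if len(tgt)>3 else jaw
        dv=(R.inv()*Q).as_rotvec(); d=np.linalg.norm(P-p)
        if n is None: n=max(1,int(np.ceil(max(d/vmax,np.degrees(np.linalg.norm(dv))/wmax))))
        p0,Rs=p.copy(),R
        for i in range(1,n+1):
            pt=p0+(P-p0)*i/n; Rt=Rs*Rn.from_rotvec(dv*i/n)
            t=np.round(R.inv().apply(pt-p)/10,2); a=np.round(np.degrees((R.inv()*Rt).as_rotvec()),1)
            out.append([t.tolist(),a.tolist(),j])
            p=p+R.apply(t*10); R=R*Rn.from_rotvec(np.radians(a))
    if pr:
        print(len(out),json.dumps(out)); print('end',p.round(1),R.as_matrix().round(3).tolist())
    return out,(p,R)
def tool(yaw,tilt=0.,roll=0):
    """tool down, tool x = -stand x at yaw (camera on robot side), tilt = top leaning towards +x"""
    B=np.array([[-1,0,0],[0,1,0],[0,0,-1.]]).T   # columns x,y,z
    return Rn.from_rotvec([0,0,yaw])*Rn.from_rotvec([0,tilt,0])*Rn.from_matrix(B)
def T(p,P):
    c,s=np.cos(p[2]),np.sin(p[2]); P=np.array(P,float)
    return np.array([p[0]+c*P[0]-s*P[1],p[1]+s*P[0]+c*P[1],P[2]])
def fit(M,obs,x0):
    r=least_squares(lambda p:np.concatenate([proj(M[c],T(p,P))[0]-px for c,px,P in obs]),x0,loss='soft_l1')
    return r.x,np.concatenate([proj(M[c],T(r.x,P))[0]-px for c,px,P in obs]).reshape(-1,2).round(1).tolist()
def snap(name,fn):
    from bench import eyes
    m=eyes.camera_model(name); im=cv2.cvtColor(eyes.get_image(name),cv2.COLOR_RGB2BGR)
    cv2.imwrite(f'pics/{fn}.png',im); json.dump({k:np.asarray(v).tolist() for k,v in m.items()},open(f'pics/{fn}.json','w'))
    return m,im
def model(fn): return {k:np.array(v) for k,v in json.load(open(f'pics/{fn}.json')).items()}
E
python3 - <<'E'
from h import *
from bench import eyes
M={n:eyes.camera_model(n) for n in('scene','side','wrist')}
W=lambda p:(p[0]/2.3+160,p[1]/2.3+110)
S=lambda p:(p[0]/5+180,p[1]/5+130)
obs=[('wrist',W((48,102)),(150,-70,8)),('wrist',W((732,38)),(-180,-70,8)),('wrist',W((708,303)),(-180,70,8)),
('wrist',W((88,355)),(150,70,4)),
('side',S((97,277)),(150,70,8)),('side',S((488,500)),(-180,70,4)),('side',S((608,370)),(-180,-70,8))]
x,r=fit(M,obs[:4],[600,0,0]);print(x,r)
x,r=fit(M,obs,[600,0,0]);print(x,r)
for P in((3,-40,13),(3,40,13),(-110,0,63),(-180,40,17),(-10,46,17)): print(P,(np.array(proj(M['wrist'],T(x,P))[0])-[160,110])*2.3)
c=T(x,(20,0,260)); plan([(c,tool(x[2]))],8.5,vmax=50)
E
```

```text
[5.87702765e+02 1.15765801e+01 2.46065276e-02] [[-31.4, -36.0], [-24.9, -16.4], [-32.0, -11.1], [-34.6, -29.0]]
[5.51776809e+02 4.04202807e+01 9.52734429e-02] [[-0.1, 0.2], [0.6, -1.0], [-0.4, 1.2], [0.7, -0.2], [-1.1, -0.8], [-0.7, -0.2], [-0.2, -1.2]]
(3, -40, 13) [351.00843754 136.45760077]
(3, 40, 13) [357.88266522 286.66305688]
(-110, 0, 63) [635.561152   224.26386199]
(-180, 40, 17) [723.53714185 258.70522612]
(-10, 46, 17) [384.95026503 298.1984908 ]
9 [[[-0.47, 0.59, -0.32], [0.0, 0.0, 9.4], 8.5], [[-0.37, 0.66, -0.32], [0.0, 0.0, 9.4], 8.5], [[-0.25, 0.71, -0.32], [0.0, 0.0, 9.4], 8.5], [[-0.13, 0.75, -0.32], [0.0, 0.0, 9.4], 8.5], [[-0.02, 0.75, -0.31], [0.0, 0.0, 9.4], 8.5], [[0.12, 0.75, -0.32], [0.0, 0.0, 9.4], 8.5], [[0.23, 0.72, -0.32], [0.0, 0.0, 9.4], 8.5], [[0.35, 0.67, -0.32], [0.0, 0.0, 9.3], 8.5], [[0.45, 0.61, -0.32], [0.0, 0.0, 9.4], 8.5]]
end [571.7  42.3 260. ] [[-0.995, -0.096, 0.0], [-0.096, 0.995, 0.0], [-0.0, 0.0, -1.0]]
```

The stand is at about (552, 40), yaw 0.095. The blade starts about 7 mm in, and the case back is at stand x≈97. Now I move above the case with the jaws along the stand's y and take a second look.

{"fn": "jog_arm", "kwargs": {"rows": [[[-0.47, 0.59, -0.32], [0.0, 0.0, 9.4], 8.5], [[-0.37, 0.66, -0.32], [0.0, 0.0, 9.4], 8.5], [[-0.25, 0.71, -0.32], [0.0, 0.0, 9.4], 8.5], [[-0.13, 0.75, -0.32], [0.0, 0.0, 9.4], 8.5], [[-0.02, 0.75, -0.31], [0.0, 0.0, 9.4], 8.5], [[0.12, 0.75, -0.32], [0.0, 0.0, 9.4], 8.5], [[0.23, 0.72, -0.32], [0.0, 0.0, 9.4], 8.5], [[0.35, 0.67, -0.32], [0.0, 0.0, 9.3], 8.5], [[0.45, 0.61, -0.32], [0.0, 0.0, 9.4], 8.5], [[0, 0, 0], [0, 0, 0], 8.5]]}}

```text
clock: 1.4
position: [571.5, 42.6, 260.1]
ee_rot: [-0.049, 0.999, 0.0, 0.0]
contact_force: [-0.2, -0.2, 0.3]
gripper_width: 85.0
```

```bash
python3 - <<'E'
from h import *
log([[[-0.47, 0.59, -0.32], [0.0, 0.0, 9.4], 8.5], [[-0.37, 0.66, -0.32], [0.0, 0.0, 9.4], 8.5], [[-0.25, 0.71, -0.32], [0.0, 0.0, 9.4], 8.5], [[-0.13, 0.75, -0.32], [0.0, 0.0, 9.4], 8.5], [[-0.02, 0.75, -0.31], [0.0, 0.0, 9.4], 8.5], [[0.12, 0.75, -0.32], [0.0, 0.0, 9.4], 8.5], [[0.23, 0.72, -0.32], [0.0, 0.0, 9.4], 8.5], [[0.35, 0.67, -0.32], [0.0, 0.0, 9.3], 8.5], [[0.45, 0.61, -0.32], [0.0, 0.0, 9.4], 8.5]])
print(cmdpose()[0])
m,im=snap('wrist','w1'); print(-cv2.Rodrigues(m['rvec'])[0].T@m['tvec'])
im=cv2.resize(im,None,fx=1.5,fy=1.5,interpolation=cv2.INTER_CUBIC);cv2.imwrite('pics/w1c.png',im)
E
```

```text
[571.69192382  42.33760759 260.012     ]
[501.41112023  35.1775452  403.7222549 ]
```

View pics/w1c.png

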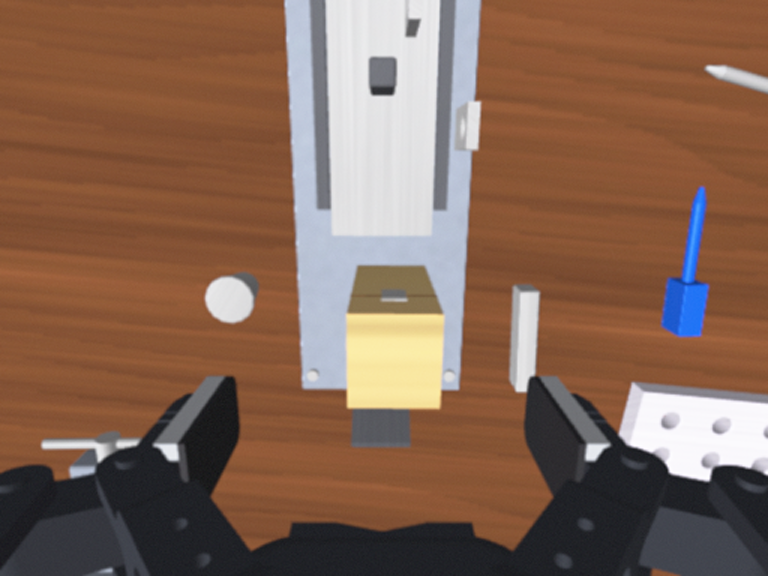

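The wrist view shows the stand vertical in the picture: base end corners (303,389) and (460,389), case top (347–442, 314–408), post top (370–397, 57–87), and the eye plate top at (474,125). These are pixels of the 1.5x view. I refit with them.

```bash
python3 - <<'E'
from h import *
M={'w':model('w1')}
W=lambda a,b:(a/1.5,b/1.5)
ob=[('w',W(303,389),(150,-70,8)),('w',W(460,389),(150,70,8)),('w',W(330,210),(-10,-43,17)),('w',W(433,210),(-10,43,17)),('w',W(479,150),(-55,64,62)),('w',W(481,101),(-85,64,62)),('w',W(469,101),(-85,56,62)),('w',W(467,150),(-55,56,62))]
x,r=fit(M,ob,[552,40,.095]);print('stand',x,r)
inv=lambda q:(lambda d:(np.cos(x[2])*d[0]+np.sin(x[2])*d[1],-np.sin(x[2])*d[0]+np.cos(x[2])*d[1]))(q[:2]-x[:2])
for p in((332,235),(433,235)): print('blade front',inv(onz(M['w'],W(*p),13)))
print('post',[np.round(inv(onz(M['w'],W(*p),63)),1).tolist() for p in((370,57),(397,57),(396,87),(371,87))])
ob=[('w',W(347,314),(-30,-28,138)),('w',W(442,314),(-30,28,138)),('w',W(439,408),(30,28,138)),('w',W(348,408),(30,-28,138)),('w',W(357,266),(-30,-28,8)),('w',W(425,266),(-30,28,8))]
q,r=fit(M,ob,[615,50,.095]);print('case',q,r,inv(q),q[2]-x[2])
E
```

```text
stand [5.53005827e+02 4.15455523e+01 9.52758397e-02] [[0.5, -0.3], [-0.1, 0.0], [-1.3, -0.2], [2.8, 0.0], [-0.4, -0.2], [0.2, 0.3], [0.1, 0.3], [-0.3, -0.2]]
blade front (np.float64(10.663004606141513), np.float64(-40.794465104308586))
blade front (np.float64(10.363298167559135), np.float64(40.79464350340056))
post [[-110.9, -8.6], [-111.0, 8.5], [-93.5, 8.1], [-93.4, -8.1]]
case [6.18594715e+02 5.46669448e+01 9.53486594e-02] [[-0.6, 0.3], [0.9, 0.5], [0.4, 0.1], [-0.2, -0.1], [-0.1, -0.6], [-0.6, -0.5]] (np.float64(66.53968413965893), np.float64(6.8222964795541285)) 7.281970278746885e-05
```

```bash
cat >> h.py <<'E'
ST=np.array([553.0,41.5,0.0953]); CY=6.8
def casegrasp(xr,zr,th,rel,h=100.,back=30.,y=CY,ext=19.):
    """TCP pose gripping the case: rear lower edge at stand (xr,zr), tipped th deg; tool tilted rel deg from the case axis"""
    t=np.radians(th); ax=np.array([np.sin(t),np.cos(t)]); fx=np.array([-np.cos(t),np.sin(t)])
    g=np.array([xr,zr])+back*fx+h*ax
    a=np.radians(th+rel); tz=np.array([-np.sin(a),-np.cos(a)])
    p=g+ext*tz
    return T(ST,(p[0],y,p[1])),tool(ST[2],a)
E
python3 - <<'E'
from h import *
a,Q=casegrasp(96.5,8,0,-10); up,_=casegrasp(96.5,8+70,0,-10)
out,ps=plan([(up,Q),(a,Q)],8.5,vmax=45)
out,ps=plan([(a,Q,4,5.0)],5.0,pose=ps)
E
```

```text
5 [[[-1.7, 0.26, 3.36], [0.0, -3.3, 0.0], 8.5], [[-1.51, 0.25, 3.45], [0.0, -3.4, 0.0], 8.5], [[-1.3, 0.26, 3.53], [0.0, -3.3, 0.0], 8.5], [[0.61, 0.0, 3.45], [0.0, 0.0, 0.0], 8.5], [[0.6, 0.0, 3.44], [0.0, 0.0, 0.0], 8.5]]
end [621.9  54.9  89.3] [[-0.98, -0.096, 0.173], [-0.094, 0.995, 0.017], [-0.174, 0.0, -0.985]]
4 [[[0.0, 0.0, 0.0], [0.0, -0.0, 0.0], 5.0], [[0.0, 0.0, 0.0], [0.0, 0.0, 0.0], 5.0], [[0.0, 0.0, 0.0], [0.0, 0.0, 0.0], 5.0], [[0.0, 0.0, 0.0], [0.0, 0.0, 0.0], 5.0]]
end [621.9  54.9  89.3] [[-0.98, -0.096, 0.173], [-0.094, 0.995, 0.017], [-0.174, 0.0, -0.985]]
```

{"fn": "jog_arm", "kwargs": {"rows": [[[-1.7, 0.26, 3.36], [0.0, -3.3, 0.0], 8.5], [[-1.51, 0.25, 3.45], [0.0, -3.4, 0.0], 8.5], [[-1.3, 0.26, 3.53], [0.0, -3.3, 0.0], 8.5], [[0.61, 0.0, 3.45], [0.0, 0.0, 0.0], 8.5], [[0.6, 0.0, 3.44], [0.0, 0.0, 0.0], 8.5], [[0, 0, 0], [0, 0, 0], 8.5], [[0, 0, 0], [0, 0, 0], 5.0], [[0, 0, 0], [0, 0, 0], 5.0], [[0, 0, 0], [0, 0, 0], 5.0], [[0, 0, 0], [0, 0, 0], 5.0]]}}

```text
clock: 2.7
position: [623.3, 55.2, 91.5]
ee_rot: [-0.048, 0.995, 0.005, 0.089]
contact_force: [-0.2, -1.3, 6.2]
gripper_width: 55.3
```

```bash
cat >> h.py <<'E'
def tipfrom(p,Q,xr,zr,dth,nx=None,nz=None):
    """rotate pose rigidly by dth deg (top towards +x) about stand-y line at (xr,zr), then shift that line to (nx,nz)"""
    piv=T(ST,(xr,0,zr)); ay=T(ST,(0,1,0))-T(ST,(0,0,0)); G=Rn.from_rotvec(ay*np.radians(dth))
    new=T(ST,(xr if nx is None else nx,0,zr if nz is None else nz))
    return new+G.apply(np.asarray(p)-piv),G*Q
E
python3 - <<'E'
from h import *
log([[[-1.7, 0.26, 3.36], [0.0, -3.3, 0.0], 8.5], [[-1.51, 0.25, 3.45], [0.0, -3.4, 0.0], 8.5], [[-1.3, 0.26, 3.53], [0.0, -3.3, 0.0], 8.5], [[0.61, 0.0, 3.45], [0.0, 0.0, 0.0], 8.5], [[0.6, 0.0, 3.44], [0.0, 0.0, 0.0], 8.5]])
from bench import arm
s=arm.read_state(); print(s['position'],s['ee_rot'],s['contact_force'],s['wrist_torque'])
p=s['position'];Q=Rn.from_quat(s['ee_rot']); Qc=cmdpose()[1]; print(np.degrees((Qc.inv()*Q).as_rotvec()))
way=[]
for k in range(1,11):
    th=2.4*k
    way.append(tipfrom(p,Qc,96.5,8,th,96.5+2.2*th/33,8.4)+(1,))
plan(way,5.0)
E
```

```text
[623.29476301  55.1954136   91.5152015 ] [-0.04809753  0.99484562  0.00455307  0.08915201] [-0.22729165 -1.30478162  6.2302731 ] [-0.13153552  0.29154582 -0.03932659]
[-0.03398549 -0.24297058 -0.03283607]
10 [[[-0.57, 0.02, -0.26], [-0.0, 2.4, 0.0], 5.0], [[-0.38, -0.01, -0.03], [-0.0, 2.4, 0.0], 5.0], [[-0.38, 0.0, -0.04], [-0.0, 2.4, 0.0], 5.0], [[-0.38, 0.0, -0.03], [-0.0, 2.4, 0.0], 5.0], [[-0.38, 0.0, -0.04], [-0.0, 2.4, 0.0], 5.0], [[-0.38, 0.0, -0.03], [-0.0, 2.4, 0.0], 5.0], [[-0.37, 0.0, -0.04], [-0.0, 2.4, 0.0], 5.0], [[-0.38, 0.0, -0.04], [-0.0, 2.4, 0.0], 5.0], [[-0.38, 0.0, -0.04], [-0.0, 2.4, 0.0], 5.0], [[-0.38, 0.0, -0.04], [-0.0, 2.4, -0.0], 5.0]]
end [660.8  58.8  95. ] [[-0.966, -0.096, -0.241], [-0.093, 0.995, -0.023], [0.242, -0.0, -0.97]]
```

{"fn": "jog_arm", "kwargs": {"rows": [[[-0.57, 0.02, -0.26], [0.0, 2.4, 0.0], 5.0], [[-0.38, -0.01, -0.03], [0.0, 2.4, 0.0], 5.0], [[-0.38, 0.0, -0.04], [0.0, 2.4, 0.0], 5.0], [[-0.38, 0.0, -0.03], [0.0, 2.4, 0.0], 5.0], [[-0.38, 0.0, -0.04], [0.0, 2.4, 0.0], 5.0], [[-0.38, 0.0, -0.03], [0.0, 2.4, 0.0], 5.0], [[-0.37, 0.0, -0.04], [0.0, 2.4, 0.0], 5.0], [[-0.38, 0.0, -0.04], [0.0, 2.4, 0.0], 5.0], [[-0.38, 0.0, -0.04], [0.0, 2.4, 0.0], 5.0], [[-0.38, 0.0, -0.04], [0.0, 2.4, 0.0], 5.0]]}}

```text
clock: 3.95
position: [658.5, 58.7, 93.8]
ee_rot: [-0.047, 0.991, -0.006, -0.126]
contact_force: [-1.7, -1.0, -1.8]
gripper_width: 55.2
```

```bash
python3 - <<'E'
from h import *
log([[[-0.57, 0.02, -0.26], [0.0, 2.4, 0.0], 5.0], [[-0.38, -0.01, -0.03], [0.0, 2.4, 0.0], 5.0], [[-0.38, 0.0, -0.04], [0.0, 2.4, 0.0], 5.0], [[-0.38, 0.0, -0.03], [0.0, 2.4, 0.0], 5.0], [[-0.38, 0.0, -0.04], [0.0, 2.4, 0.0], 5.0], [[-0.38, 0.0, -0.03], [0.0, 2.4, 0.0], 5.0], [[-0.37, 0.0, -0.04], [0.0, 2.4, 0.0], 5.0], [[-0.38, 0.0, -0.04], [0.0, 2.4, 0.0], 5.0], [[-0.38, 0.0, -0.04], [0.0, 2.4, 0.0], 5.0], [[-0.38, 0.0, -0.04], [0.0, 2.4, 0.0], 5.0]])
p,Q=cmdpose(); xr,zr=96.5+2.2*24/33,8.4
way=[tipfrom(p,Q,xr,zr,d,98.7 if d>8 else xr+d*.066,8.2)+(1,) for d in (2.4,4.8,7.2,9.2)]+[]
plan(way,5.0)
E
```

```text
4 [[[-0.38, -0.0, -0.02], [-0.0, 2.4, -0.0], 5.0], [[-0.38, -0.0, -0.04], [-0.0, 2.4, -0.0], 5.0], [[-0.38, -0.0, -0.04], [-0.0, 2.4, -0.0], 5.0], [[-0.32, -0.0, -0.04], [-0.0, 2.0, -0.0], 5.0]]
end [675.1  60.1  91.9] [[-0.915, -0.096, -0.392], [-0.088, 0.995, -0.038], [0.394, -0.0, -0.919]]
```

{"fn": "jog_arm", "kwargs": {"rows": [[[-0.38, 0, -0.02], [0, 2.4, 0], 5.0], [[-0.38, 0, -0.04], [0, 2.4, 0], 5.0], [[-0.38, 0, -0.04], [0, 2.4, 0], 5.0], [[-0.32, 0, -0.04], [0, 2.0, 0], 5.0], [[0, 0, 0], [0, 0, 0], 5.0], [[0, 0, 0], [0, 0, 0], 5.0]]}}

```text
clock: 4.7
position: [674.4, 60.2, 90.9]
ee_rot: [-0.047, 0.978, -0.009, -0.201]
contact_force: [-1.5, -0.7, -3.5]
gripper_width: 55.1
```

```bash
python3 - <<'E'
from h import *
log([[[-0.38, 0, -0.02], [0, 2.4, 0], 5.0], [[-0.38, 0, -0.04], [0, 2.4, 0], 5.0], [[-0.38, 0, -0.04], [0, 2.4, 0], 5.0], [[-0.32, 0, -0.04], [0, 2.0, 0], 5.0]])
m,im=snap('side','s2'); crop(im,170,100,330,240,3.5,'pics/s2c.png')
m,im=snap('wrist','w2'); crop(im,100,0,412,384,1.5,'pics/w2c.png')
from bench import arm
s=arm.read_state(); print(cmdpose()[0],s['position'],s['wrist_torque'])
E
```

```text
[675.13070158  60.13370479  91.94641987] [675.32050441  60.40321637  91.0913656 ] [ 0.07914908 -1.31174371 -0.01738661]
```

View pics/s2c.png

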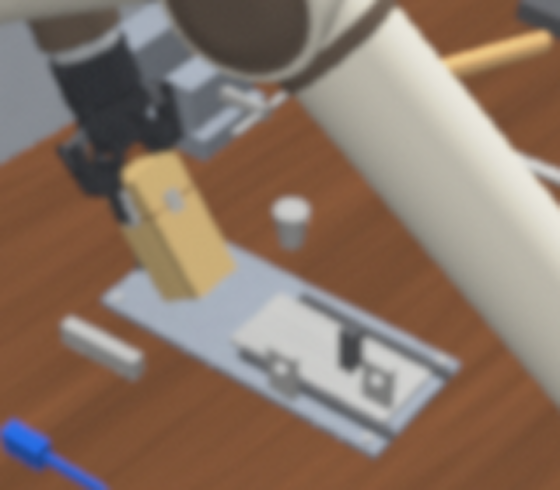

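View pics/w2c.png

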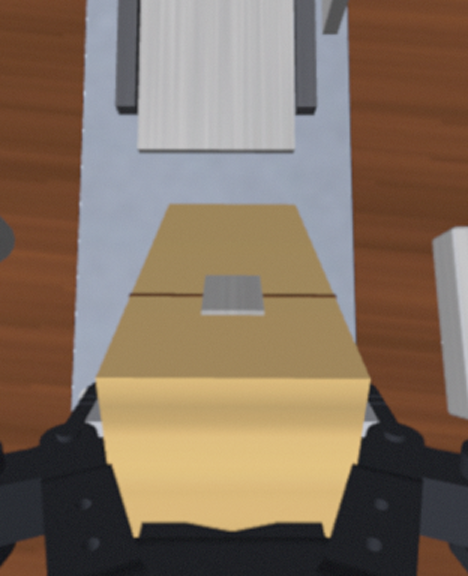

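The side view shows the case tipped in the grip. In the wrist view its lower front edge is at crop (168–298, 204). I check the edge position against the expected geometry before letting go.

```bash
python3 - <<'E'
from h import *
m=model('w2')
pts=[((168,204),-30*2,-28,0),((298,204),-60,28,0),((98,378),-60,-28,130),((370,378),-60,28,130)]
px=np.array([(100+a/1.5,b/1.5) for (a,b),*_ in pts])
def f(v):
    t=v[2]; P=[]
    for _,d,y,h in pts:
        P.append(T(ST,(v[0]+d*np.cos(t)+h*np.sin(t),v[1]+y,v[3]-d*np.sin(t)+h*np.cos(t))))
    return (proj(m,P)-px).ravel()
for z in (None,):
    r=least_squares(f,[98,6,.58,8]); print(r.x[:2],np.degrees(r.x[2]),r.x[3],r.fun.round(1))
r=least_squares(lambda v:f([v[0],v[1],v[2],8.2]),[98,6,.58]); print(r.x[:2],np.degrees(r.x[2]),r.fun.round(1))
# plan: open, retract along -tool z 80
p,Q=cmdpose(); plan([(p,Q,3,8.5),(p-80*Q.apply([0,0,1]),Q,4)],8.5)
E
```

```text
[97.90785665  7.31470203] 33.337588544691506 8.046827713186865 [ 1.1 -0.1 -1.7 -0.  -0.1 -0.1  0.4  0.1]
[97.95296571  7.31366876] 33.31638710373965 [ 1.1 -0.1 -1.7 -0.  -0.2 -0.   0.5  0.1]
7 [[[0.0, 0.0, 0.0], [0.0, 0.0, 0.0], 8.5], [[0.0, 0.0, 0.0], [0.0, 0.0, 0.0], 8.5], [[0.0, 0.0, 0.0], [0.0, 0.0, 0.0], 8.5], [[-0.0, -0.0, -2.0], [0.0, 0.0, 0.0], 8.5], [[0.0, -0.0, -2.0], [0.0, 0.0, 0.0], 8.5], [[0.0, 0.0, -2.0], [0.0, 0.0, 0.0], 8.5], [[0.0, 0.0, -2.0], [0.0, 0.0, 0.0], 8.5]]
end [706.5  63.2 165.5] [[-0.915, -0.096, -0.392], [-0.088, 0.995, -0.038], [0.394, -0.0, -0.919]]
```

The edge is at x≈98 and the tilt is 33.3°, which leaves enough clearance for the blade. I release and retract along the tool axis.

{"fn": "jog_arm", "kwargs": {"rows": [[[0, 0, 0], [0, 0, 0], 6.2], [[0, 0, 0], [0, 0, 0], 8.5], [[0, 0, 0], [0, 0, 0], 8.5], [[0, 0, 0], [0, 0, 0], 8.5], [[0, 0, -2.0], [0, 0, 0], 8.5], [[0, 0, -2.0], [0, 0, 0], 8.5], [[0, 0, -2.0], [0, 0, 0], 8.5], [[0, 0, -2.0], [0, 0, 0], 8.5]]}}

```text
clock: 5.8
position: [706.8, 63.1, 166.2]
ee_rot: [-0.047, 0.978, -0.01, -0.201]
contact_force: [0.1, -0.0, 1.0]
gripper_width: 84.9
```

```bash
python3 - <<'E'
from h import *
log([[[0, 0, -2.0], [0, 0, 0], 8.5]]*4)
m,im=snap('wrist','w3'); cv2.imwrite('pics/w3c.png',cv2.resize(im,None,fx=1.5,fy=1.5))
m,im=snap('side','s3'); crop(im,170,100,330,240,3.5,'pics/s3c.png')
E
```

View pics/w3c.png

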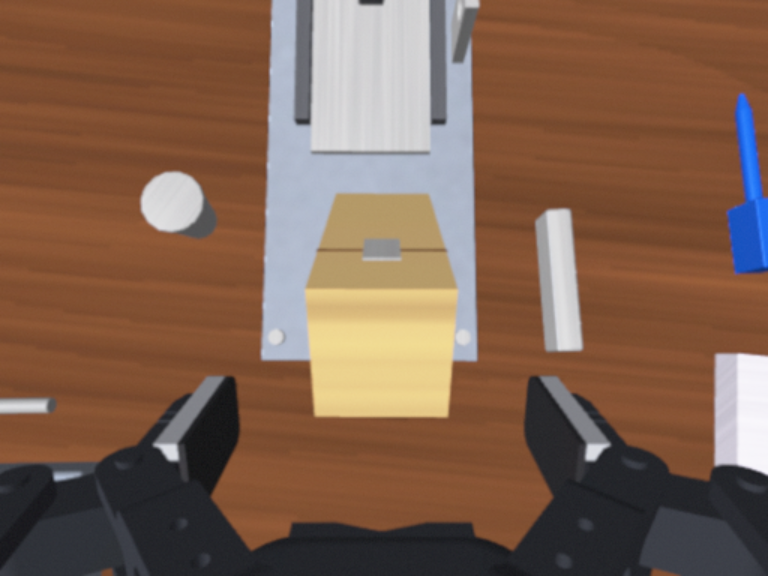

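View pics/s3c.png

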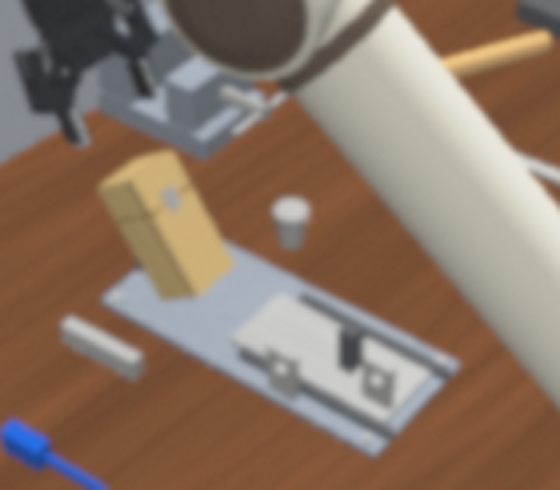

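The case leans by itself: in the wrist view its lower front edge is at (336–429, 194) and its upper edge at (306–457, 289). I fit its pose and plan the approach to the blade handle.

```bash
python3 - <<'E'
from h import *
m=model('w3')
pts=[((336,194),-60,-28,0),((429,194),-60,28,0),((306,289),-60,-28,130),((457,289),-60,28,130),((449,416),0,28,130),((316,416),0,-28,130)]
px=np.array([(a/1.5,b/1.5) for (a,b),*_ in pts])
def f(v):
    t=v[2]; P=[T(ST,(v[0]+d*np.cos(t)+h*np.sin(t),v[1]+y,v[3]-d*np.sin(t)+h*np.cos(t))) for _,d,y,h in pts]
    return (proj(m,P)-px).ravel()
r=least_squares(f,[98,6,.58,8]); print(r.x[:2],np.degrees(r.x[2]),r.x[3],r.fun.round(1))
r=least_squares(lambda v:f([v[0],v[1],v[2],8]),[98,6,.58]); print(r.x[:2],np.degrees(r.x[2]),r.fun.round(1))
# plan to the post: grasp point z ~45 -> TCP z ~ 28
Q=tool(ST[2]); xp=-102.2
p,_=cmdpose()
a=T(ST,(60,0,225)); b=T(ST,(xp,0,150)); c=T(ST,(xp,0,28))
plan([(a,tool(ST[2],np.radians(8))),(b,Q),(c,Q)],8.5,vmax=45)
E
```

```text
[99.28497142  6.89500369] 34.04974956950699 7.448766517001164 [-0.2 -0.  -0.5  0.1  0.2 -0.1  0.9  0.1 -0.6  0.  -0.1 -0.1]
[99.37070796  6.89378724] 34.02465479621236 [-0.2 -0.1 -0.5 -0.   0.  -0.2  1.  -0.  -0.5  0.2 -0.2  0.1]
10 [[[3.69, -0.23, -0.58], [-0.0, -5.1, 0.0], 8.5], [[3.62, -0.23, -0.9], [-0.0, -5.0, 0.0], 8.5], [[3.53, -0.23, -1.22], [-0.0, -5.1, 0.0], 8.5], [[3.75, 0.0, 2.42], [-0.0, -2.0, 0.0], 8.5], [[3.84, 0.01, 2.29], [-0.0, -2.0, 0.0], 8.5], [[3.92, -0.0, 2.16], [-0.0, -2.0, 0.0], 8.5], [[3.98, 0.0, 2.01], [-0.0, -2.0, 0.0], 8.5], [[0.0, 0.0, 4.07], [-0.0, -0.0, 0.0], 8.5], [[0.0, 0.0, 4.06], [-0.0, -0.0, 0.0], 8.5], [[0.0, 0.0, 4.07], [-0.0, -0.0, 0.0], 8.5]]
end [451.3  31.7  28. ] [[-0.995, -0.096, -0.0], [-0.096, 0.995, -0.0], [0.0, -0.0, -1.0]]
```

{"fn": "jog_arm", "kwargs": {"rows": [[[3.69, -0.23, -0.58], [0, -5.1, 0], 8.5], [[3.62, -0.23, -0.9], [0, -5.0, 0], 8.5], [[3.53, -0.23, -1.22], [0, -5.1, 0], 8.5], [[3.75, 0.0, 2.42], [0, -2.0, 0], 6.0], [[3.84, 0.01, 2.29], [0, -2.0, 0], 6.0], [[3.92, 0, 2.16], [0, -2.0, 0], 6.0], [[3.98, 0.0, 2.01], [0, -2.0, 0], 6.0], [[0, 0, 0], [0, 0, 0], 6.0]]}}

```text
clock: 6.9
position: [444.5, 29.6, 147.4]
ee_rot: [-0.048, 0.999, -0.001, -0.004]
contact_force: [0.8, -0.3, 0.7]
gripper_width: 60.0
```

```bash
python3 - <<'E'
from h import *
log([[[3.69, -0.23, -0.58], [0, -5.1, 0], 8.5], [[3.62, -0.23, -0.9], [0, -5.0, 0], 8.5], [[3.53, -0.23, -1.22], [0, -5.1, 0], 8.5], [[3.75, 0.0, 2.42], [0, -2.0, 0], 6.0], [[3.84, 0.01, 2.29], [0, -2.0, 0], 6.0], [[3.92, 0, 2.16], [0, -2.0, 0], 6.0], [[3.98, 0.0, 2.01], [0, -2.0, 0], 6.0]])
m,im=snap('wrist','w4'); cv2.imwrite('pics/w4c.png',cv2.resize(im,None,fx=1.5,fy=1.5))
print(cmdpose()[0])
E
```

```text
[451.3011648   31.74992109 150.01127497]
```

View pics/w4c.png

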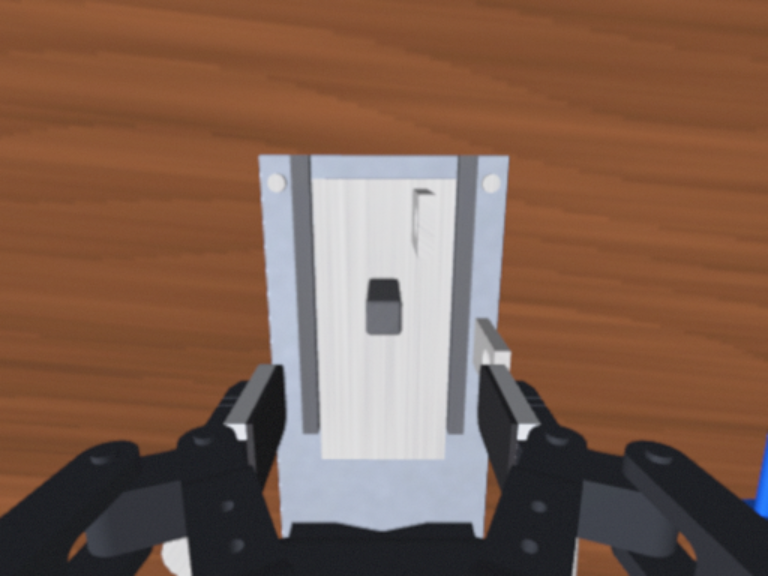

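The view shows the post top at (367–402, 306–333) in the 1.5x picture, and the rear base corners at (260,155) and (508,155). I check the stand and post again.

```bash
python3 - <<'E'
from h import *
from bench import arm
print(arm.read_state()['position'])
M={'w':model('w4')}; W=lambda a,b:(a/1.5,b/1.5)
ob=[('w',W(260,155),(-180,-70,8)),('w',W(508,155),(-180,70,8)),('w',W(312,433),(-10,-46,17)),('w',W(456,433),(-10,46,17))]
x,r=fit(M,ob,ST);print(x,r)
inv=lambda q:(lambda d:(np.cos(x[2])*d[0]+np.sin(x[2])*d[1],-np.sin(x[2])*d[0]+np.cos(x[2])*d[1]))(q[:2]-x[:2])
print('post',[np.round(inv(onz(M['w'],W(*p),63)),1).tolist() for p in((367,306),(402,306),(402,333),(367,333))])
print('blade',[np.round(inv(onz(M['w'],W(*p),13)),1).tolist() for p in((321,459),(445,459))])
p,Q=cmdpose(); plan([(T(x,(-102.5,0,28)),tool(ST[2]))],6.0,vmax=45)
E
```

```text
[448.5715705   30.88572329 149.20332996]
[5.52819651e+02 4.13443035e+01 9.73457029e-02] [[-0.8, 0.1], [0.9, -0.1], [-0.2, 0.1], [0.2, 0.1]]
post [[-108.5, -8.6], [-108.5, 8.6], [-94.4, 8.8], [-94.4, -8.7]]
blade [[11.5, -41.2], [11.5, 40.1]]
3 [[[0.02, -0.01, 4.07], [-0.0, -0.0, 0.0], 6.0], [[0.02, -0.01, 4.06], [-0.0, -0.0, 0.0], 6.0], [[0.01, -0.01, 4.07], [-0.0, -0.0, 0.0], 6.0]]
end [450.8  31.4  28. ] [[-0.995, -0.096, -0.0], [-0.096, 0.995, -0.0], [0.0, -0.0, -1.0]]
```

{"fn": "jog_arm", "kwargs": {"rows": [[[0.0, 0, 4.1], [0, 0, 0], 6.0], [[0.0, 0, 4.1], [0, 0, 0], 6.0], [[0, 0, 4.0], [0, 0, 0], 6.0], [[0, 0, 0], [0, 0, 0], 6.0], [[0, 0, 0], [0, 0, 0], 1.5], [[0, 0, 0], [0, 0, 0], 1.5], [[0, 0, 0], [0, 0, 0], 1.5], [[0, 0, 0], [0, 0, 0], 1.5], [[0, 0, 0], [0, 0, 0], 1.5]]}}

```text
clock: 8.07
position: [452.8, 31.3, 29.9]
ee_rot: [-0.048, 0.999, 0.0, 0.002]
contact_force: [2.2, -6.0, 3.1]
gripper_width: 17.1
```

{"fn": "jog_arm", "kwargs": {"rows": [[[-1.0, 0, 0], [0, 0, 0], 1.5], [[-1.5, 0, 0], [0, 0, 0], 1.5], [[-1.5, 0, 0], [0, 0, 0], 1.5], [[-1.5, 0, 0], [0, 0, 0], 1.5], [[-1.2, 0, 0], [0, 0, 0], 1.5], [[-0.5, 0, 0], [0, 0, 0], 1.5], [[0, 0, 0], [0, 0, 0], 1.5], [[0, 0, 0], [0, 0, 0], 1.5]]}}

```text
clock: 9.07
position: [521.9, 37.7, 29.9]
ee_rot: [-0.048, 0.999, -0.0, -0.001]
contact_force: [-4.5, -2.4, 5.8]
gripper_width: 17.3
```

{"fn": "jog_arm", "kwargs": {"rows": [[[-0.4, 0, 0], [0, 0, 0], 1.5], [[-0.3, 0, 0], [0, 0, 0], 1.5], [[0, 0, 0], [0, 0, 0], 1.5], [[0, 0, 0], [0, 0, 0], 1.5]]}}

```text
clock: 9.57
position: [528.1, 38.3, 29.9]
ee_rot: [-0.048, 0.999, -0.0, -0.001]
contact_force: [-6.1, -3.0, 7.6]
gripper_width: 17.0
```

{"fn": "jog_arm", "kwargs": {"rows": [[[-0.2, 0, 0], [0, 0, 0], 1.5], [[-0.2, 0, 0], [0, 0, 0], 1.5], [[0, 0, 0], [0, 0, 0], 1.5], [[0, 0, 0], [0, 0, 0], 1.5]]}}

```text
clock: 10.07
position: [529.7, 38.4, 29.8]
ee_rot: [-0.047, 0.999, -0.001, -0.004]
contact_force: [-11.8, -0.2, 13.2]
gripper_width: 17.0
```

{"fn": "jog_arm", "kwargs": {"rows": [[[-0.3, 0, 0], [0, 0, 0], 1.5], [[0, 0, 0], [0, 0, 0], 1.5], [[0, 0, 0], [0, 0, 0], 1.5]]}}

```text
clock: 10.45
position: [529.7, 38.3, 29.7]
ee_rot: [-0.047, 0.999, -0.001, -0.007]
contact_force: [-18.9, 1.7, 19.7]
gripper_width: 17.3
```

```bash
python3 - <<'E'
from h import *
log([[[0.0, 0, 12.2], [0, 0, 0], 6.0],[[-8.6,0,0],[0,0,0],1.5]])
from bench import arm
s=arm.read_state();print(cmdpose()[0],s['position'],s['contact_force'],s['wrist_torque'])
m,im=snap('wrist','w5'); cv2.imwrite('pics/w5c.png',cv2.resize(im,None,fx=1.5,fy=1.5))
E
```

```text
[536.90523786  39.99265581  28.01127497] [529.65387977  38.33597946  29.7265699 ] [-18.8738616    1.65363498  19.66240445] [ 0.68221423  4.8448489  -0.11415943]
```

View pics/w5c.png

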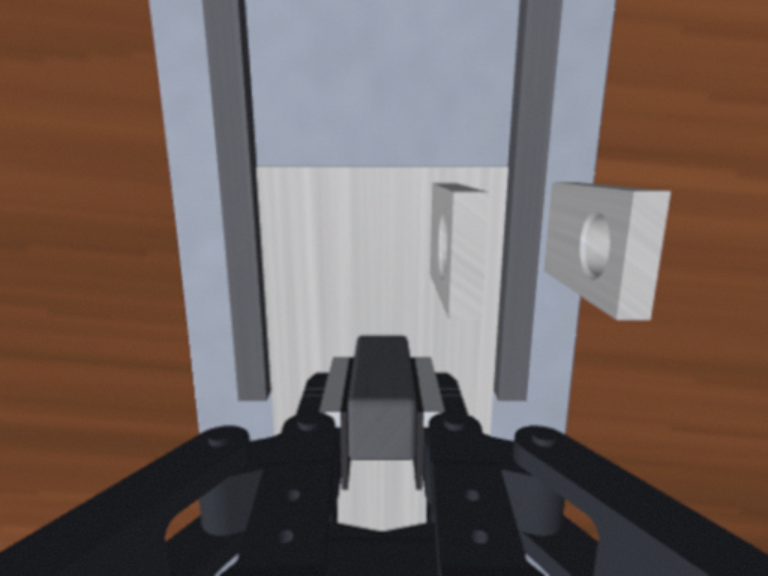

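The blade stopped at a hard contact, with 19 N rising and no further motion. In the picture both eye plates line up: far ends at rows 190 and 192, near ends at 320 and 317. I verify by computing.

```bash
python3 - <<'E'
from h import *
m=model('w5'); x=ST
inv=lambda q:(lambda d:(np.cos(x[2])*d[0]+np.sin(x[2])*d[1],-np.sin(x[2])*d[0]+np.cos(x[2])*d[1]))(q[:2]-x[:2])
for n,p in (('st far in',(623,190)),('st far out',(668,191)),('st near out',(652,320)),('st near in',(617,320)),('bl far out',(487,191)),('bl near out',(482,317))):
    print(n,np.round(inv(onz(m,(p[0]/1.5,p[1]/1.5),62)),1))
for n,p in (('blade rear',(257,167)),('blade rear r',(507,167))): print(n,np.round(inv(onz(m,(p[0]/1.5,p[1]/1.5),13)),1))
for n,p in (('guide end',(253,400)),('guide end r',(511,400))): print(n,np.round(inv(onz(m,(p[0]/1.5,p[1]/1.5),17)),1))
E
```

```text
st far in [-85.6  53.1]
st far out [-85.3  63. ]
st near out [-54.9  64. ]
st near in [-54.9  55.7]
bl far out [-85.5  22.7]
bl near out [-55.7  23.2]
blade rear [-90.3 -41. ]
blade rear r [-90.2  39. ]
guide end [-10.1 -47. ]
guide end r [-10.1  44.9]
```

The plates agree within 0.8 mm, so the blade is home. I relieve the push, let go and rise.

{"fn": "jog_arm", "kwargs": {"rows": [[[0.5, 0.0, 0], [0, 0, 0], 1.5], [[0.2, 0.0, 0], [0, 0, 0], 1.5], [[0, 0, 0], [0, 0, 0], 3.0], [[0, 0, 0], [0, 0, 0], 5.0], [[0, 0, 0], [0, 0, 0], 5.0], [[0, 0, -4.0], [0, 0, 0], 5.0], [[0, 0, -5.0], [0, 0, 0], 8.5], [[0, 0, -5.0], [0, 0, 0], 8.5], [[0, 0, -5.0], [0, 0, 0], 8.5]]}}

```text
clock: 11.62
position: [529.9, 39.5, 219.6]
ee_rot: [-0.048, 0.999, 0.0, 0.0]
contact_force: [1.4, 0.4, -0.3]
gripper_width: 85.1
```

```bash
python3 - <<'E'
from h import *
log([[[0.7,0,-19.0],[0,0,0],8.5]])
m,im=snap('wrist','w6'); cv2.imwrite('pics/w6c.png',cv2.resize(im,None,fx=1.5,fy=1.5))
from bench import arm
print(cmdpose()[0],arm.read_state()['position'])
up,Q=casegrasp(99.3,8,34,-10,y=6.9); up=up-85*Q.apply([0,0,1]); a,_=casegrasp(99.3,8,34,-10,y=6.9)
print(a)
plan([(up,Q),(a,Q)],8.5,vmax=40,wmax=8)
E
```

```text
[529.93746447  39.32173554 218.01127497] [533.91300553  39.94202328 227.39443772]
[674.40718946  60.03671201  90.32218066]
8 [[[-3.61, 0.13, 1.0], [-0.0, 4.8, 0.0], 8.5], [[-3.68, 0.14, 0.7], [-0.0, 4.8, 0.0], 8.5], [[-3.72, 0.13, 0.38], [-0.0, 4.8, 0.0], 8.5], [[-3.74, 0.14, 0.07], [-0.0, 4.8, 0.0], 8.5], [[-3.74, 0.13, -0.24], [-0.0, 4.8, 0.0], 8.5], [[0.0, 0.0, 2.83], [-0.0, 0.0, 0.0], 8.5], [[0.0, 0.0, 2.84], [-0.0, 0.0, 0.0], 8.5], [[0.0, 0.01, 2.83], [-0.0, 0.0, 0.0], 8.5]]
end [674.4  60.1  90.3] [[-0.909, -0.096, -0.405], [-0.088, 0.995, -0.039], [0.407, -0.0, -0.914]]
```

View pics/w6c.png

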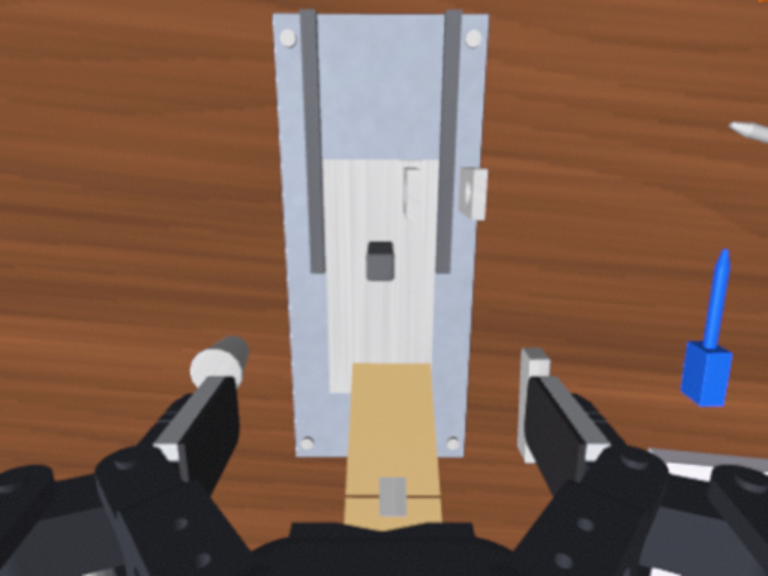

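The blade is now under the case, and the case still leans with its lower front edge at (353–431, 363) in the 1.5x view. I check that it has not shifted.

```bash
python3 - <<'E'
from h import *
m=model('w6'); x=ST; t=np.radians(34)
P=[T(ST,(99.3-60*np.cos(t),6.9+y,8+60*np.sin(t))) for y in(-28,28)]
print(proj(m,P)*1.5)
E
```

```text
[[351.72654202 362.18997175]
 [429.7472776  362.2920136 ]]
```

{"fn": "jog_arm", "kwargs": {"rows": [[[-3.61, 0.13, 1.0], [0, 4.8, 0], 8.5], [[-3.68, 0.14, 0.7], [0, 4.8, 0], 8.5], [[-3.72, 0.13, 0.38], [0, 4.8, 0], 8.5], [[-3.74, 0.14, 0.07], [0, 4.8, 0], 8.5], [[-3.74, 0.13, -0.24], [0, 4.8, 0], 8.5], [[0, 0, 0], [0, 0, 0], 8.5]]}}

```text
clock: 12.42
position: [709.7, 63.9, 156.7]
ee_rot: [-0.046, 0.976, -0.01, -0.214]
contact_force: [-0.2, -0.4, -1.8]
gripper_width: 85.1
```

{"fn": "jog_arm", "kwargs": {"rows": [[[0, 0, 2.8], [0, 0, 0], 8.5], [[0, 0, 2.8], [0, 0, 0], 8.5], [[0, 0, 2.7], [0, 0, 0], 8.5], [[0, 0, 0], [0, 0, 0], 8.5], [[0, 0, 0], [0, 0, 0], 5.0], [[0, 0, 0], [0, 0, 0], 5.0], [[0, 0, 0], [0, 0, 0], 5.0], [[0, 0, 0], [0, 0, 0], 5.0]]}}

```text
clock: 13.42
position: [676.4, 60.2, 94.3]
ee_rot: [-0.047, 0.977, -0.01, -0.206]
contact_force: [1.0, 1.3, 6.0]
gripper_width: 55.5
```

```bash
python3 - <<'E'
from h import *
log([[[-3.61, 0.13, 1.0], [0, 4.8, 0], 8.5], [[-3.68, 0.14, 0.7], [0, 4.8, 0], 8.5], [[-3.72, 0.13, 0.38], [0, 4.8, 0], 8.5], [[-3.74, 0.14, 0.07], [0, 4.8, 0], 8.5], [[-3.74, 0.13, -0.24], [0, 4.8, 0], 8.5],[[0,0,8.3],[0,0,0],5]])
from bench import arm
s=arm.read_state(); p=s['position'];Q=Rn.from_quat(s['ee_rot']);c,Qc=cmdpose()
print(c,p,s['contact_force'],s['wrist_torque'],np.degrees((Qc.inv()*Q).as_rotvec()))
# case now at (99.3,8,34): path to upright at rear x 98.5, z 13 (+1.5 during, lower at end)
way=[tipfrom(p,Qc,99.3,8,0,99.0,10)+(1,),tipfrom(p,Qc,99.3,8,0,98.5,14.5)+(2,)]
for k in range(1,13): way.append(tipfrom(p,Qc,99.3,8,-34*k/12,98.5,15)+(1,))
plan(way,5.0)
E
```

```text
[675.25150245  60.04487408  92.16950573] [676.43525852  60.22451951  94.30270013] [1.01253204 1.29414956 6.00566318] [ 0.27677764 -0.30371134 -0.12482307] [ 0.01754328 -0.20849288 -0.02556153]
15 [[[0.09, 0.01, -0.41], [0.0, 0.0, 0.0], 5.0], [[0.11, -0.0, -0.2], [0.0, 0.0, 0.0], 5.0], [[0.12, -0.0, -0.19], [0.0, 0.0, 0.0], 5.0], [[0.45, -0.0, 0.02], [0.0, -2.8, 0.0], 5.0], [[0.44, -0.0, 0.07], [0.0, -2.9, 0.0], 5.0], [[0.44, -0.0, 0.07], [0.0, -2.8, 0.0], 5.0], [[0.44, -0.0, 0.07], [0.0, -2.8, 0.0], 5.0], [[0.44, -0.0, 0.07], [0.0, -2.9, 0.0], 5.0], [[0.44, -0.0, 0.07], [0.0, -2.8, 0.0], 5.0], [[0.44, -0.0, 0.07], [0.0, -2.8, 0.0], 5.0], [[0.44, -0.0, 0.07], [0.0, -2.9, 0.0], 5.0], [[0.44, -0.0, 0.07], [0.0, -2.8, 0.0], 5.0], [[0.44, -0.0, 0.07], [0.0, -2.8, 0.0], 5.0], [[0.44, -0.0, 0.07], [0.0, -2.9, 0.0], 5.0], [[0.44, 0.0, 0.07], [0.0, -2.8, 0.0], 5.0]]
end [623.2  55.1 100.7] [[-0.98, -0.096, 0.173], [-0.094, 0.995, 0.017], [-0.174, -0.0, -0.985]]
```

{"fn": "jog_arm", "kwargs": {"rows": [[[0.09, 0.01, -0.41], [0, 0, 0], 5.0], [[0.11, 0, -0.2], [0, 0, 0], 5.0], [[0.12, 0, -0.19], [0, 0, 0], 5.0], [[0.45, 0, 0.02], [0, -2.8, 0], 5.0], [[0.44, 0, 0.07], [0, -2.9, 0], 5.0], [[0.44, 0, 0.07], [0, -2.8, 0], 5.0], [[0.44, 0, 0.07], [0, -2.8, 0], 5.0], [[0.44, 0, 0.07], [0, -2.9, 0], 5.0], [[0.44, 0, 0.07], [0, -2.8, 0], 5.0], [[0.44, 0, 0.07], [0, -2.8, 0], 5.0]]}}

```text
clock: 14.68
position: [643.7, 57.0, 104.1]
ee_rot: [-0.048, 0.998, -0.002, -0.037]
contact_force: [0.2, 0.4, -6.1]
gripper_width: 55.2
```

{"fn": "jog_arm", "kwargs": {"rows": [[[0.44, 0, 0.07], [0, -2.9, 0], 5.0], [[0.44, 0, 0.07], [0, -2.8, 0], 5.0], [[0.44, 0, 0.07], [0, -2.8, 0], 5.0], [[0.44, 0, 0.07], [0, -2.9, 0], 5.0], [[0.44, 0, 0.07], [0, -2.8, 0], 5.0], [[0, 0, 0], [0, 0, 0], 5.0], [[0, 0, 0], [0, 0, 0], 5.0], [[0, 0, 0], [0, 0, 0], 5.0]]}}

```text
clock: 15.68
position: [623.5, 55.1, 100.5]
ee_rot: [-0.048, 0.995, 0.004, 0.087]
contact_force: [-0.3, -0.0, -6.6]
gripper_width: 55.2
```

```bash
python3 - <<'E'
from h import *
log([[[0.09, 0.01, -0.41], [0, 0, 0], 5.0], [[0.11, 0, -0.2], [0, 0, 0], 5.0], [[0.12, 0, -0.19], [0, 0, 0], 5.0], [[0.45, 0, 0.02], [0, -2.8, 0], 5.0], [[0.44, 0, 0.07], [0, -2.9, 0], 5.0], [[0.44, 0, 0.07], [0, -2.8, 0], 5.0], [[0.44, 0, 0.07], [0, -2.8, 0], 5.0], [[0.44, 0, 0.07], [0, -2.9, 0], 5.0], [[0.44, 0, 0.07], [0, -2.8, 0], 5.0], [[0.44, 0, 0.07], [0, -2.8, 0], 5.0]]+[[[0.44, 0, 0.07], [0, -2.9, 0], 5.0], [[0.44, 0, 0.07], [0, -2.8, 0], 5.0], [[0.44, 0, 0.07], [0, -2.8, 0], 5.0], [[0.44, 0, 0.07], [0, -2.9, 0], 5.0], [[0.44, 0, 0.07], [0, -2.8, 0], 5.0]])
m,im=snap('wrist','w7'); cv2.imwrite('pics/w7c.png',cv2.resize(im,None,fx=1.5,fy=1.5))
m,im=snap('side','s7'); crop(im,170,100,330,240,4,'pics/s7c.png')
from bench import arm
s=arm.read_state();print(cmdpose()[0],s['position'],s['contact_force'],s['wrist_torque'],np.degrees((tool(ST[2]).inv()*Rn.from_quat(s['ee_rot'])).as_rotvec()))
E
```

```text
[623.24024108  55.13722174 100.70416976] [623.43019187  55.0764508  100.43818057] [-0.8912454  -0.55323207 -7.39709418] [-5.64380924e-02  6.50872912e-01 -5.86006565e-04] [ 6.85162327e-03 -9.95122281e+00 -2.46071218e-02]
```

View pics/w7c.png

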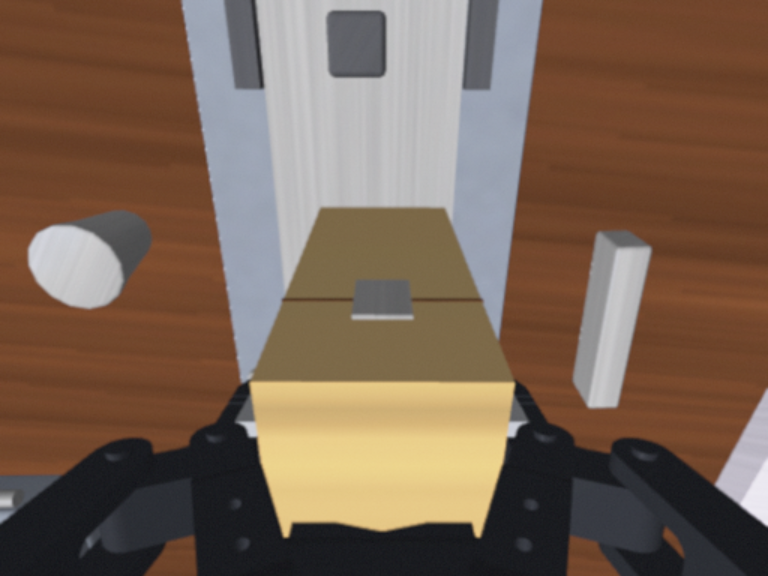

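View pics/s7c.png

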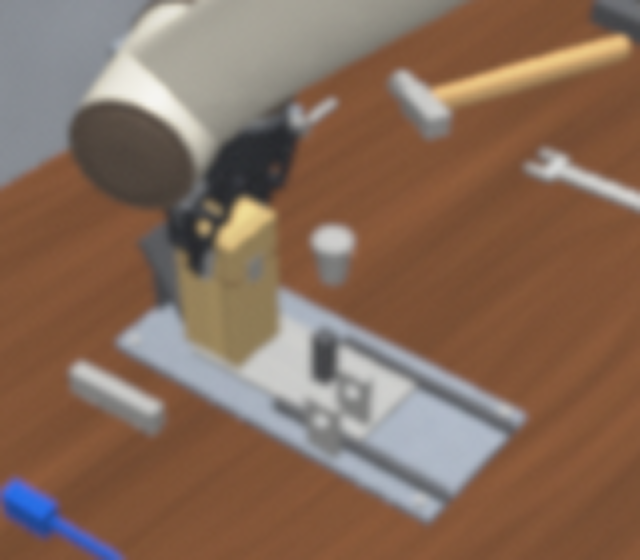

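The case is upright in the grip just above the blade: lower front edge at (320–445, 207), upper edge at (250–514, 381). I fit its tilt and height.

```bash
python3 - <<'E'
from h import *
m=model('w7')
pts=[((320,207),-60,-28,0),((445,207),-60,28,0),((251,381),-60,-28,130),((514,381),-60,28,130)]
px=np.array([(a/1.5,b/1.5) for (a,b),*_ in pts])
def f(v):
    t=v[2]; P=[T(ST,(v[0]+d*np.cos(t)+h*np.sin(t),v[1]+y,v[3]-d*np.sin(t)+h*np.cos(t))) for _,d,y,h in pts]
    return (proj(m,P)-px).ravel()
r=least_squares(f,[98,6,.0,14]); print(r.x[:2],np.degrees(r.x[2]),r.x[3],r.fun.round(1))
Q=cmdpose()[1]; print(Q.inv().apply([0,0,-1]))
E
```

```text
[98.42229297  6.79738836] 0.4825008809150737 14.239284058196336 [-0.  -0.1 -0.8  0.   0.1 -0.1  0.2  0.1]
[1.73648178e-01 8.67361738e-18 9.84807753e-01]
```

{"fn": "jog_arm", "kwargs": {"rows": [[[0.02, 0, 0.1], [0, 0, 0], 5.0], [[0.01, 0, 0.05], [0, 0, 0], 5.0], [[0, 0, 0], [0, 0, 0], 5.0], [[0, 0, 0], [0, 0, 0], 5.0]]}}

```text
clock: 16.27
position: [623.4, 55.1, 99.5]
ee_rot: [-0.048, 0.995, 0.004, 0.087]
contact_force: [-0.8, 0.4, -2.9]
gripper_width: 55.2
```

Contact is starting: the load dropped from 6.6 N to 2.9 N. I lower a bit more.

{"fn": "jog_arm", "kwargs": {"rows": [[[0.01, 0, 0.06], [0, 0, 0], 5.0], [[0, 0, 0], [0, 0, 0], 5.0], [[0, 0, 0], [0, 0, 0], 5.0]]}}

```text
clock: 16.65
position: [623.5, 55.2, 99.5]
ee_rot: [-0.048, 0.995, 0.004, 0.088]
contact_force: [-3.7, 0.7, 3.3]
gripper_width: 55.5
```

{"fn": "jog_arm", "kwargs": {"rows": [[[0, 0, 0], [0, 0, 0], 6.0], [[0, 0, 0], [0, 0, 0], 8.5], [[0, 0, 0], [0, 0, 0], 8.5], [[0, 0, 0], [0, 0, 0], 8.5], [[0, 0, -2.5], [0, 0, 0], 8.5], [[0, 0, -3], [0, 0, 0], 8.5], [[0, 0, -4], [0, 0, 0], 8.5], [[0, 0, -4], [0, 0, 0], 8.5], [[0, 0, 0], [0, 0, 0], 8.5]]}}

```text
clock: 17.77
position: [601.6, 53.4, 236.0]
ee_rot: [-0.048, 0.995, 0.005, 0.091]
contact_force: [0.2, -0.1, 0.1]
gripper_width: 84.9
```

```bash
python3 - <<'E'
from h import *
log([[[0.04,0,0.21],[0,0,0],5],[[0,0,-13.5],[0,0,0],8.5]])
m,im=snap('wrist','w8'); cv2.imwrite('pics/w8c.png',cv2.resize(im,None,fx=1.5,fy=1.5))
m,im=snap('side','s8'); crop(im,170,130,320,310,3.2,'pics/s8c.png')
from bench import arm
s=arm.read_state();print(cmdpose()[0],s['position'],s['joints'])
E
```

```text
[599.87653452  52.88755267 231.51566086] [599.65995768  52.92596689 231.64153346] [ 0.38112283  0.26085779 -0.20687402  0.06017536 -0.93566611 -1.88784422]
```

View pics/w8c.png

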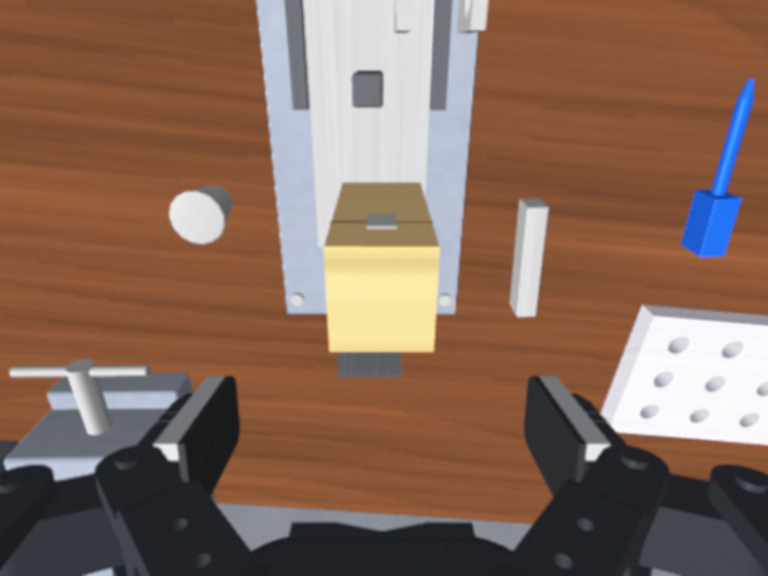

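View pics/s8c.png

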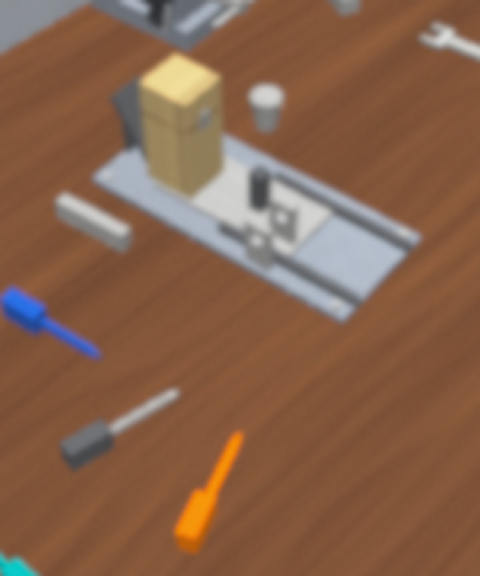

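The wrist and side views show the case standing upright on the blade and free of the gripper. Next is the pin. I move so the wrist camera looks down on it.

```bash
cat >> h.py <<'E'
def pintool(yaw):
    "tool down, tool x = -pin y (yaw of the pin frame)"
    return Rn.from_rotvec([0,0,yaw])*R0
E
python3 - <<'E'
from h import *
p,Q=cmdpose()
plan([((560,140,235),pintool(.09)*Rn.from_euler('z',40,degrees=True),6),((440,384,215),pintool(-.18))],8.5,vmax=45,wmax=9)
E
```

```text
13 [[[0.5, 1.51, -0.15], [-0.7, 1.6, -8.3], 8.5], [[0.29, 1.57, -0.12], [-0.7, 1.5, -8.2], 8.5], [[0.06, 1.59, -0.09], [-0.8, 1.6, -8.3], 8.5], [[-0.17, 1.59, -0.07], [-0.7, 1.5, -8.2], 8.5], [[-0.39, 1.55, -0.06], [-0.7, 1.6, -8.3], 8.5], [[-0.61, 1.47, -0.06], [-0.7, 1.6, -8.2], 8.5], [[-1.88, 3.4, 0.28], [-0.0, -0.0, -3.5], 8.5], [[-2.08, 3.28, 0.28], [-0.0, -0.0, -3.5], 8.5], [[-2.28, 3.15, 0.29], [-0.0, -0.0, -3.5], 8.5], [[-2.47, 3.0, 0.28], [-0.0, -0.0, -3.5], 8.5], [[-2.65, 2.84, 0.28], [-0.0, -0.0, -3.5], 8.5], [[-2.81, 2.68, 0.28], [-0.0, -0.0, -3.6], 8.5], [[-2.98, 2.49, 0.29], [-0.0, -0.0, -3.5], 8.5]]
end [440. 384. 215.] [[-0.178, -0.984, 0.0], [-0.984, 0.178, -0.001], [0.001, -0.0, -1.0]]
```

{"fn": "jog_arm", "kwargs": {"rows": [[[0.5, 1.51, -0.15], [-0.7, 1.6, -8.3], 8.5], [[0.29, 1.57, -0.12], [-0.7, 1.5, -8.2], 8.5], [[0.06, 1.59, -0.09], [-0.8, 1.6, -8.3], 8.5], [[-0.17, 1.59, -0.07], [-0.7, 1.5, -8.2], 8.5], [[-0.39, 1.55, -0.06], [-0.7, 1.6, -8.3], 8.5], [[-0.61, 1.47, -0.06], [-0.7, 1.6, -8.2], 8.5], [[-1.88, 3.4, 0.28], [0, 0, -3.5], 8.5], [[-2.08, 3.28, 0.28], [0, 0, -3.5], 8.5], [[-2.28, 3.15, 0.29], [0, 0, -3.5], 8.5], [[-2.47, 3.0, 0.28], [0, 0, -3.5], 8.5]]}}

```text
clock: 19.12
position: [490.3, 280.1, 221.6]
ee_rot: [-0.568, 0.823, -0.001, -0.002]
contact_force: [0.2, -0.4, -0.5]
gripper_width: 84.9
```

{"fn": "jog_arm", "kwargs": {"rows": [[[-2.65, 2.84, 0.28], [0, 0, -3.5], 8.5], [[-2.81, 2.68, 0.28], [0, 0, -3.6], 8.5], [[-2.98, 2.49, 0.29], [0, 0, -3.5], 8.5], [[0, 0, 0], [0, 0, 0], 8.5], [[0, 0, 0], [0, 0, 0], 5.0], [[0, 0, 0], [0, 0, 0], 5.0]]}}

```text
clock: 19.88
position: [440.4, 383.1, 214.5]
ee_rot: [-0.64, 0.768, -0.001, -0.001]
contact_force: [-0.2, -0.1, -0.6]
gripper_width: 51.5
```

```bash
python3 - <<'E'
from h import *
log([[[0.5, 1.51, -0.15], [-0.7, 1.6, -8.3], 8.5], [[0.29, 1.57, -0.12], [-0.7, 1.5, -8.2], 8.5], [[0.06, 1.59, -0.09], [-0.8, 1.6, -8.3], 8.5], [[-0.17, 1.59, -0.07], [-0.7, 1.5, -8.2], 8.5], [[-0.39, 1.55, -0.06], [-0.7, 1.6, -8.3], 8.5], [[-0.61, 1.47, -0.06], [-0.7, 1.6, -8.2], 8.5], [[-1.88, 3.4, 0.28], [0, 0, -3.5], 8.5], [[-2.08, 3.28, 0.28], [0, 0, -3.5], 8.5], [[-2.28, 3.15, 0.29], [0, 0, -3.5], 8.5], [[-2.47, 3.0, 0.28], [0, 0, -3.5], 8.5],[[-2.65, 2.84, 0.28], [0, 0, -3.5], 8.5], [[-2.81, 2.68, 0.28], [0, 0, -3.6], 8.5], [[-2.98, 2.49, 0.29], [0, 0, -3.5], 8.5]])
m,im=snap('wrist','w9'); cv2.imwrite('pics/w9c.png',cv2.resize(im,None,fx=1.5,fy=1.5))
from bench import arm
s=arm.read_state();print(cmdpose()[0],s['position'])
E
```

```text
[440.04677784 384.0195987  214.96224732] [440.45770253 383.09321502 214.72330345]
```

View pics/w9c.png

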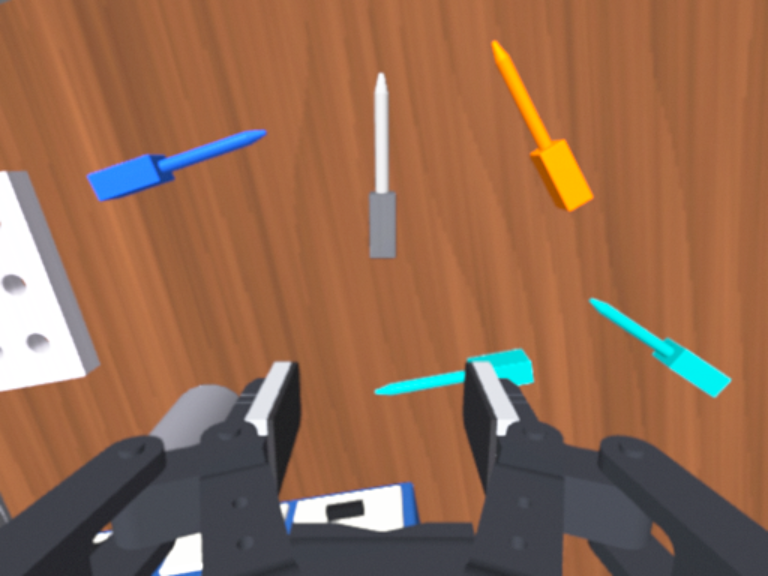

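The picture shows the dark steel pin at tip (381,73), with its handle at (370–396, 193–257). It is the only uncoloured one. A turquoise look-alike lies behind it at (455,375), and the oil bottle is at (200,430). I compute positions and check the clearances.

```bash
python3 - <<'E'
from h import *
m=model('w9'); o=lambda a,b,z:onz(m,(a/1.5,b/1.5),z)[:2].round(1)
c=[o(370,193,26),o(396,193,26),o(396,257,26),o(370,257,26)]; print('handle top',c,np.mean(c,0))
print('sizes',np.linalg.norm(c[0]-c[1]),np.linalg.norm(c[1]-c[2]))
M={'w':m}; W=lambda a,b:(a/1.5,b/1.5)
ob=[('w',W(370,193),(-9,-22,26)),('w',W(396,193),(9,-22,26)),('w',W(396,257),(9,22,26)),('w',W(370,257),(-9,22,26)),('w',W(381,73),(0,-97,13))]
# image: tool x down? orientation ambiguous; try both mirrored
x,r=fit(M,ob,[436,362,-.18]);print(x,r)
ob2=[(c_,p,(-P[0],P[1],P[2])) for c_,p,P in ob]
x,r=fit(M,ob2,[436,362,-.18]);print('b',x,r)
print('turq near',o(376,391,7),o(532,385,5),o(466,358,26),'bottle edge',o(200,390,160),o(250,400,160))
E
```

```text
handle top [array([439.9, 335.8]), array([422.8, 338.9]), array([430.2, 381.9]), array([448. , 378.6])] [435.225 358.8  ]
sizes 17.378722622793617 43.63209827638364
[ 4.36554808e+02  3.58554321e+02 -1.79710021e-01] [[16.3, -0.2], [-18.9, -0.2], [-18.6, 0.2], [16.0, 0.2], [0.0, 0.1]]
b [ 4.35318717e+02  3.58771686e+02 -1.68877026e-01] [[-0.6, -0.1], [-0.0, -0.3], [0.1, 0.1], [0.2, 0.3], [0.2, 0.1]]
turq near [464.6 490. ] [341.6 507.9] [392.4 465.9] bottle edge [526.1 398.3] [505.5 407.2]
```

```bash
python3 - <<'E'
from h import *
Q=pintool(-.169)
out,ps=plan([((435.3,358.8,60),Q),((435.3,358.8,4),Q,2)],4.5,vmax=45)
E
```

```text
6 [[[0.64, 0.01, 3.87], [-0.0, -0.0, -0.1], 4.5], [[0.64, 0.0, 3.88], [-0.0, -0.0, -0.2], 4.5], [[0.63, 0.01, 3.87], [-0.0, -0.0, -0.1], 4.5], [[0.64, 0.01, 3.88], [-0.0, -0.0, -0.2], 4.5], [[-0.0, 0.0, 2.8], [-0.0, -0.0, 0.0], 4.5], [[-0.0, 0.0, 2.8], [-0.0, -0.0, 0.0], 4.5]]
end [435.3 358.8   4. ] [[-0.168, -0.986, 0.0], [-0.986, 0.168, -0.001], [0.001, -0.0, -1.0]]
```

{"fn": "jog_arm", "kwargs": {"rows": [[[0.64, 0.01, 3.87], [0, 0, -0.1], 4.5], [[0.64, 0.0, 3.88], [0, 0, -0.2], 4.5], [[0.63, 0.01, 3.87], [0, 0, -0.1], 4.5], [[0.64, 0.01, 3.88], [0, 0, -0.2], 4.5], [[0, 0, 1.8], [0, 0, 0], 4.5], [[0, 0, 1.8], [0, 0, 0], 4.5], [[0, 0, 1.0], [0, 0, 0], 4.5], [[0, 0, 1.0], [0, 0, 0], 4.5], [[0, 0, 0], [0, 0, 0], 4.5], [[0, 0, 0], [0, 0, 0], 4.5]]}}

```text
clock: 21.18
position: [435.6, 359.1, 4.5]
ee_rot: [-0.645, 0.764, -0.0, 0.0]
contact_force: [0.5, -1.1, 0.4]
gripper_width: 45.1
```

{"fn": "jog_arm", "kwargs": {"rows": [[[0, 0, 0], [0, 0, 0], 1.5], [[0, 0, 0], [0, 0, 0], 1.5], [[0, 0, 0], [0, 0, 0], 1.5], [[0, 0, 0], [0, 0, 0], 1.5]]}}

```text
clock: 21.68
position: [435.6, 359.2, 4.7]
ee_rot: [-0.645, 0.764, -0.0, 0.0]
contact_force: [-1.7, 0.1, 5.3]
gripper_width: 16.4
```

```bash
python3 - <<'E'
from h import *
log([[[0.64, 0.01, 3.87], [0, 0, -0.1], 4.5], [[0.64, 0.0, 3.88], [0, 0, -0.2], 4.5], [[0.63, 0.01, 3.87], [0, 0, -0.1], 4.5], [[0.64, 0.01, 3.88], [0, 0, -0.2], 4.5],[[0,0,5.6],[0,0,0],4.5]])
p,Q=cmdpose();print(p)
plan([(p+[0,0,60],Q),(T(ST,(-70,173,64)),pintool(ST[2])),(T(ST,(-70,173,36)),pintool(ST[2]),2)],1.5,vmax=35,wmax=6)
E
```

```text
[435.29955206 358.77726152   3.98444682]
9 [[[0.0, -0.0, -3.0], [0.0, 0.0, 0.0], 1.5], [[0.01, -0.0, -3.0], [0.0, 0.0, 0.0], 1.5], [[2.88, -1.13, 0.0], [-0.0, -0.0, -3.0], 1.5], [[2.94, -0.98, 0.0], [-0.0, -0.0, -3.1], 1.5], [[2.99, -0.82, 0.01], [-0.0, -0.0, -3.0], 1.5], [[3.03, -0.66, -0.0], [0.0, -0.0, -3.0], 1.5], [[3.06, -0.5, 0.0], [0.0, -0.1, -3.0], 1.5], [[-0.0, -0.0, 1.4], [0.0, 0.0, -0.0], 1.5], [[-0.0, -0.0, 1.4], [0.0, 0.0, -0.0], 1.5]]
end [466.8 207.   36. ] [[0.095, -0.996, -0.0], [-0.996, -0.095, 0.001], [-0.001, 0.0, -1.0]]
```

{"fn": "jog_arm", "kwargs": {"rows": [[[0, 0, -3.0], [0, 0, 0], 1.5], [[0.01, 0, -3.0], [0, 0, 0], 1.5], [[2.88, -1.13, 0], [0, 0, -3.0], 1.5], [[2.94, -0.98, 0], [0, 0, -3.1], 1.5], [[2.99, -0.82, 0.01], [0, 0, -3.0], 1.5], [[3.03, -0.66, 0], [0, 0, -3.0], 1.5], [[3.06, -0.5, 0], [0, -0.1, -3.0], 1.5], [[0, 0, 1.4], [0, 0, 0], 1.5], [[0, 0, 1.4], [0, 0, 0], 1.5], [[0, 0, 0], [0, 0, 0], 1.5]]}}

```text
clock: 22.92
position: [465.7, 206.9, 34.2]
ee_rot: [0.74, -0.673, -0.001, 0.002]
contact_force: [-0.1, 0.1, -1.4]
gripper_width: 17.1
```

{"fn": "jog_arm", "kwargs": {"rows": [[[0, 0, 0], [0, 0, 0], 1.5], [[0, 0, 0], [0, 0, 0], 1.5]]}}

```text
clock: 23.18
position: [467.0, 207.7, 36.3]
ee_rot: [0.74, -0.673, -0.0, -0.001]
contact_force: [-0.9, -0.3, -1.0]
gripper_width: 16.5
```

```bash
python3 - <<'E'
from h import *
log([[[0, 0, -3.0], [0, 0, 0], 1.5], [[0.01, 0, -3.0], [0, 0, 0], 1.5], [[2.88, -1.13, 0], [0, 0, -3.0], 1.5], [[2.94, -0.98, 0], [0, 0, -3.1], 1.5], [[2.99, -0.82, 0.01], [0, 0, -3.0], 1.5], [[3.03, -0.66, 0], [0, 0, -3.0], 1.5], [[3.06, -0.5, 0], [0, -0.1, -3.0], 1.5], [[0, 0, 1.4], [0, 0, 0], 1.5], [[0, 0, 1.4], [0, 0, 0], 1.5]])
m,im=snap('wrist','w10'); cv2.imwrite('pics/w10c.png',cv2.resize(im,None,fx=1.5,fy=1.5))
m,im=snap('side','s10'); crop(im,200,150,330,260,5,'pics/s10c.png')
m,im=snap('scene','c10'); crop(im,220,150,330,250,5,'pics/c10c.png')
from bench import arm
s=arm.read_state();print(cmdpose()[0],s['position'],s['ee_rot'],s['contact_force'])
E
```

```text
[466.80699572 207.04937468  36.02069572] [466.93412157 207.35953415  36.36935314] [ 7.39884756e-01 -6.72733237e-01 -2.66025067e-04 -6.85216131e-04] [ 0.56148826  0.73289248 -1.03188573]
```

View pics/w10c.png

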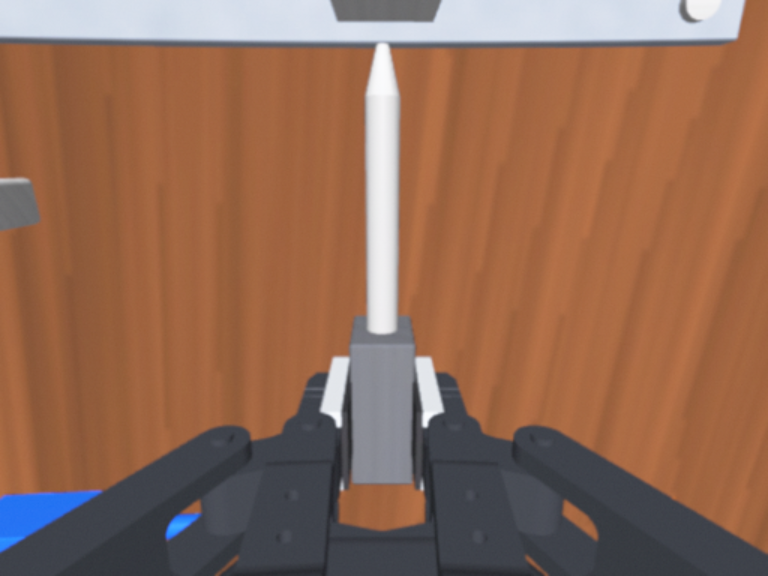

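View pics/s10c.png

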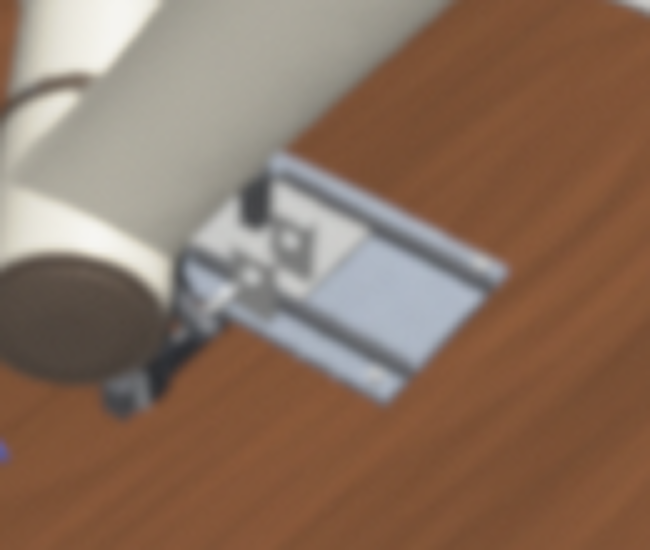

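View pics/c10c.png

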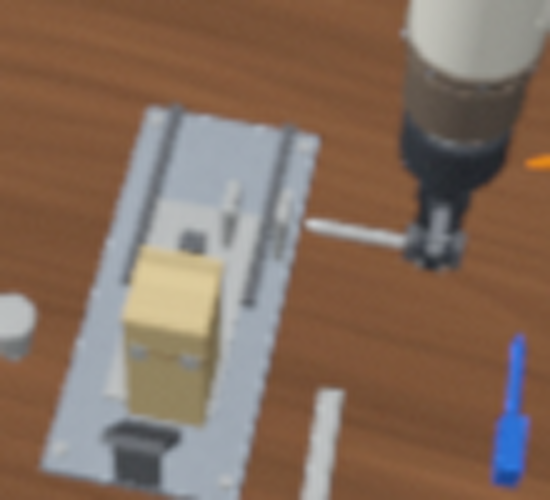

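The wrist view shows the rod straight, with its tip at (382,44). The eye plate's foot spans (340–435, 20), so they nearly line up. I compute the offset.

```bash
python3 - <<'E'
from h import *
m=model('w10'); x=ST
inv=lambda q:(lambda d:(np.cos(x[2])*d[0]+np.sin(x[2])*d[1],-np.sin(x[2])*d[0]+np.cos(x[2])*d[1]))(q[:2]-x[:2])
o=lambda a,b,z:np.round(inv(onz(m,(a/1.5,b/1.5),z)),1)
print('plate foot',o(340,20,8),o(435,20,8),'tip',o(382,44,45),'rod mid',o(382,200,45),'shoulder',o(382,331,45),'handle',o(350,345,58),o(414,345,58),o(413,483,58),o(352,483,58))
print('base corner',o(738,40,8), 'top left plate',o(331,0,8))
for z in (41,45,49): print(z,'tip',o(382,44,z),'shoulder edge',o(382,331,z))
ms,mc=model('s10'),model('c10')
# tip by triangulation in side + scene
for nm,M_,px in (('side',ms,(200+243/5,150+288/5)),('scene',mc,(220+308/5,150+225/5))):
    print(nm,'tip meas',np.round(px,1),'pred tip',proj(M_,T(ST,(-70,76,45))).round(1),'eye pred',proj(M_,T(ST,(-70,64,45))).round(1))
print('eye seen side', (200+252/5,150+273/5))
E
```

```text
plate foot [-56.4  62.3] [-86.2  62.3] tip [-69.6  76.2] rod mid [-69.6 114.4] shoulder [-69.7 152.5] handle [-61.  151.6] [-78.3 151.6] [-78.8 195. ] [-60.9 195. ]
base corner [-181.1   68.8] top left plate [-53.7  56.8]
41 tip [-69.6  75.4] shoulder edge [-69.7 154. ]
45 tip [-69.6  76.2] shoulder edge [-69.7 152.5]
49 tip [-69.6  76.9] shoulder edge [-69.7 151. ]
side tip meas [248.6 207.6] pred tip [[246.9 206.3]] eye pred [[249.3 204. ]]
scene tip meas [281.6 195. ] pred tip [[280.6 194. ]] eye pred [[277.4 193.5]]
eye seen side (250.4, 204.6)
```

The tip sits about 1–1.7 mm towards +x of the eye centre. I shift by 1.2 mm and start inserting.

{"fn": "jog_arm", "kwargs": {"rows": [[[0, 0.12, 0], [0, 0, 0], 1.5], [[0.5, 0, 0], [0, 0, 0], 1.5], [[0.8, 0, 0], [0, 0, 0], 1.5], [[0.8, 0, 0], [0, 0, 0], 1.5], [[0.8, 0, 0], [0, 0, 0], 1.5], [[0.6, 0, 0], [0, 0, 0], 1.5], [[0, 0, 0], [0, 0, 0], 1.5]]}}

```text
clock: 24.2
position: [468.9, 171.5, 36.0]
ee_rot: [0.74, -0.673, -0.0, -0.0]
contact_force: [0.4, -0.1, -1.9]
gripper_width: 16.7
```

```bash
python3 - <<'E'
from h import *
log([[[3.5,0.12,0],[0,0,0],1.5]])
m,im=snap('wrist','w11'); cv2.imwrite('pics/w11c.png',cv2.resize(im,None,fx=1.5,fy=1.5))
from bench import arm
s=arm.read_state();print(cmdpose()[0],s['position'],s['contact_force'],s['wrist_torque'])
E
```

```text
[468.92319572 172.09281876  35.99076695] [469.04593462 171.89761129  36.02846672] [ 0.29209623  0.4266966  -0.804976  ] [ 0.0507728  -0.02357397 -0.00362416]
```

View pics/w11c.png

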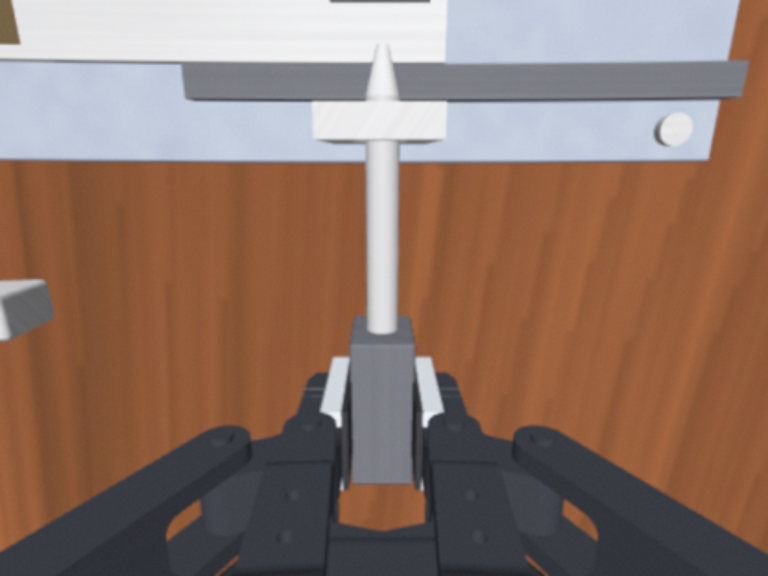

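The plate at (312–446, 100–140) covers the rod and the tip shows beyond it at (382,44), so the rod is through the stand's eye, centred and with no force. I go on through the blade's eye.

{"fn": "jog_arm", "kwargs": {"rows": [[[0.7, 0, 0], [0, 0, 0], 1.5], [[0.7, 0, 0], [0, 0, 0], 1.5], [[0.7, 0, 0], [0, 0, 0], 1.5], [[0.7, 0, 0], [0, 0, 0], 1.5], [[0, 0, 0], [0, 0, 0], 1.5]]}}

```text
clock: 24.88
position: [471.5, 143.6, 35.9]
ee_rot: [0.74, -0.673, -0.0, -0.0]
contact_force: [-0.7, -0.1, -1.0]
gripper_width: 16.9
```

```bash
python3 - <<'E'
from h import *
log([[[2.8,0,0],[0,0,0],1.5]])
m,im=snap('wrist','w12'); cv2.imwrite('pics/w12c.png',cv2.resize(im,None,fx=1.5,fy=1.5))
from bench import arm
s=arm.read_state();print(cmdpose()[0],s['position'],s['contact_force'],s['wrist_torque'])
E
```

```text
[471.57185093 144.21838509  35.96682285] [471.64826094 143.94550837  35.98550217] [ 0.58312318 -0.59085176 -1.0460869 ] [ 0.0700659  -0.036543   -0.03450158]
```

View pics/w12c.png

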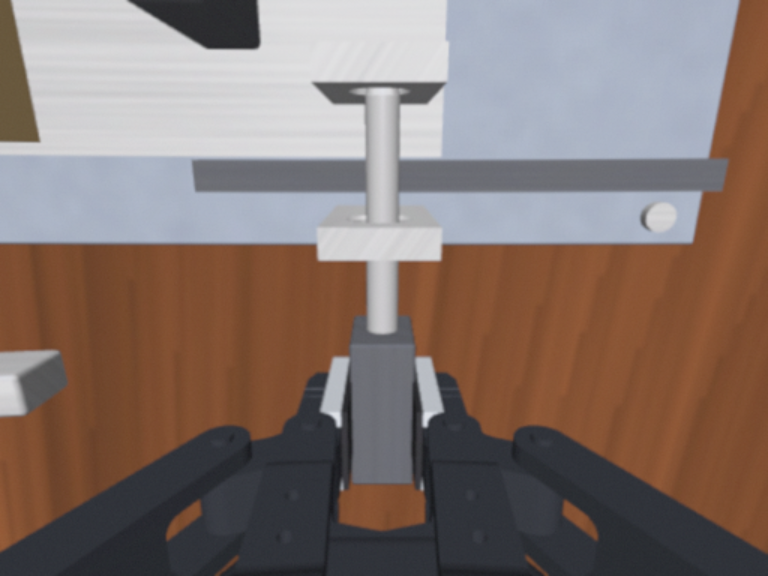

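The rod is now in the blade's eye, centred, with no force. About 24 mm remains.

{"fn": "jog_arm", "kwargs": {"rows": [[[0.6, 0, 0], [0, 0, 0], 1.5], [[0.6, 0, 0], [0, 0, 0], 1.5], [[0.5, 0, 0], [0, 0, 0], 1.5], [[0.3, 0, 0], [0, 0, 0], 1.5], [[0, 0, 0], [0, 0, 0], 1.5]]}}

```text
clock: 25.55
position: [473.5, 124.1, 35.9]
ee_rot: [0.74, -0.673, -0.0, -0.0]
contact_force: [-0.4, 0.0, -1.9]
gripper_width: 16.9
```

{"fn": "jog_arm", "kwargs": {"rows": [[[0.2, 0, 0], [0, 0, 0], 1.5], [[0.2, 0, 0], [0, 0, 0], 1.5], [[0, 0, 0], [0, 0, 0], 1.5], [[0, 0, 0], [0, 0, 0], 1.5]]}}

```text
clock: 26.05
position: [473.9, 120.4, 36.0]
ee_rot: [0.74, -0.673, -0.0, -0.0]
contact_force: [1.3, -0.3, -1.2]
gripper_width: 17.1
```

{"fn": "jog_arm", "kwargs": {"rows": [[[0.15, 0, 0], [0, 0, 0], 1.5], [[0.15, 0, 0], [0, 0, 0], 1.5], [[0, 0, 0], [0, 0, 0], 1.5], [[0, 0, 0], [0, 0, 0], 1.5]]}}

```text
clock: 26.55
position: [474.1, 119.5, 36.0]
ee_rot: [0.74, -0.673, -0.001, -0.002]
contact_force: [-5.2, 10.3, -1.5]
gripper_width: 16.9
```

The shoulder is against the plate (10 N). I take a check picture, then let go.

```bash
python3 - <<'E'
from h import *
log([[[2.7,0,0],[0,0,0],1.5]])
m,im=snap('wrist','w13'); cv2.imwrite('pics/w13c.png',cv2.resize(im,None,fx=1.5,fy=1.5))
E
```

```text
(no output)
```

View pics/w13c.png

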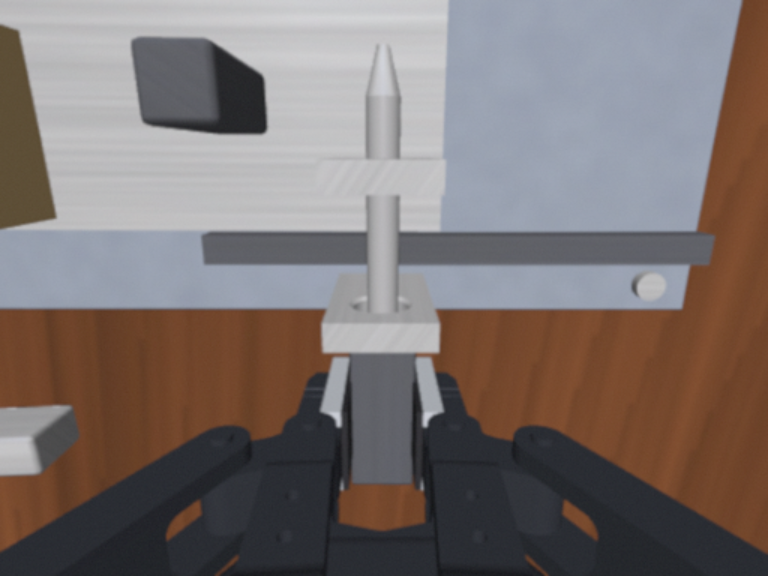

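The rod passes through both plates (tip at (382,44)) and the handle is tight against the stand plate. I let the pin down a little, release and rise.

{"fn": "jog_arm", "kwargs": {"rows": [[[0, 0, 0.15], [0, 0, 0], 1.5], [[0, 0, 0.1], [0, 0, 0], 1.5], [[0, 0, 0], [0, 0, 0], 1.5], [[0, 0, 0], [0, 0, 0], 2.5], [[0, 0, 0], [0, 0, 0], 4.5], [[0, 0, 0], [0, 0, 0], 4.5], [[0, 0, 0], [0, 0, 0], 4.5]]}}

```text
clock: 27.48
position: [474.1, 117.1, 33.4]
ee_rot: [0.74, -0.673, -0.0, -0.0]
contact_force: [0.3, 0.0, -0.2]
gripper_width: 45.1
```

{"fn": "jog_arm", "kwargs": {"rows": [[[0, 0, -2.0], [0, 0, 0], 4.5], [[0, 0, -3.0], [0, 0, 0], 4.5], [[-2, 0, -5.0], [0, 0, 0], 4.5], [[-2, 0, -5.0], [0, 0, 0], 4.5], [[-1, 0, -3.0], [0, 0, 0], 4.5], [[0, 0, 0], [0, 0, 0], 4.5], [[0, 0, 0], [0, 0, 0], 4.5]]}}

```text
clock: 28.35
position: [468.7, 166.4, 212.5]
ee_rot: [0.74, -0.673, -0.001, 0.001]
contact_force: [0.9, -0.2, -0.7]
gripper_width: 45.1
```

```bash
python3 - <<'E'
from h import *
log([[[0,0,.25],[0,0,0],1.5],[[-5,0,-18],[0,0,0],4.5]])
m,im=snap('wrist','w14'); cv2.imwrite('pics/w14c.png',cv2.resize(im,None,fx=1.5,fy=1.5))
m,im=snap('scene','c14'); crop(im,200,150,330,260,5,'pics/c14c.png')
E
```

```text
(no output)
```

View pics/w14c.png

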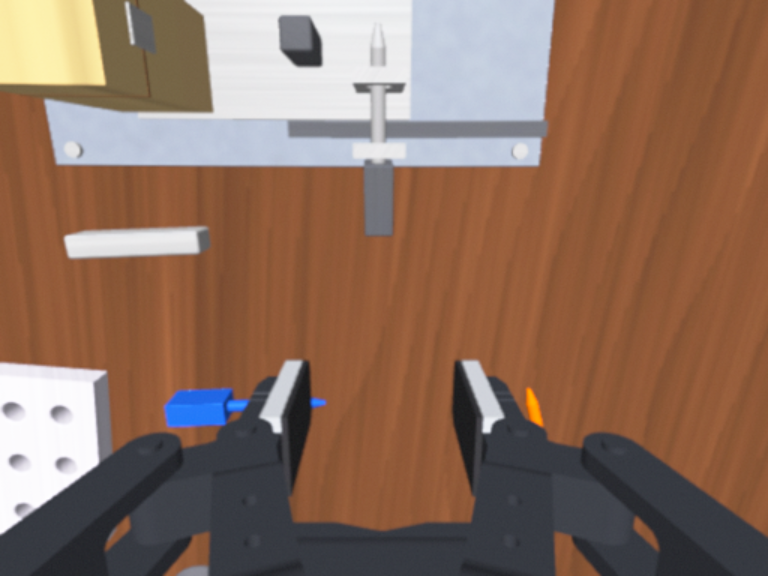

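View pics/c14c.png

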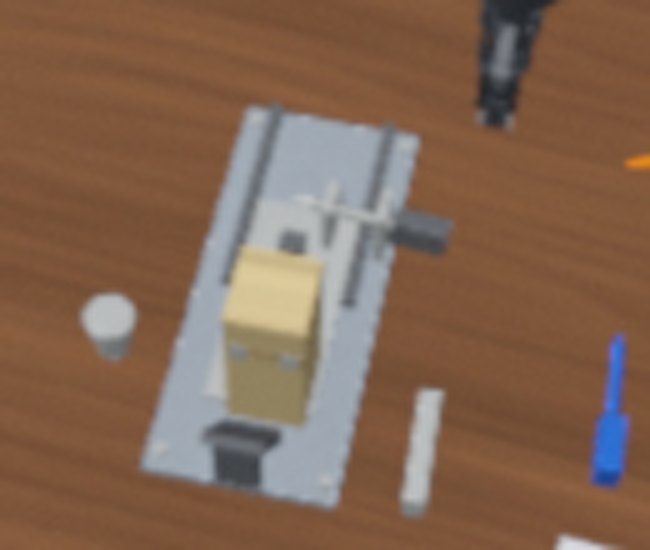

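The pin stays through both eyes after release. I check how tight the handle is: its edges are at rows 160 and 235 and the plate top at rows 143–158.

```bash
python3 - <<'E'
from h import *
m=model('w14'); x=ST
inv=lambda q:(lambda d:(np.cos(x[2])*d[0]+np.sin(x[2])*d[1],-np.sin(x[2])*d[0]+np.cos(x[2])*d[1]))(q[:2]-x[:2])
o=lambda a,b,z:np.round(inv(onz(m,(a/1.5,b/1.5),z)),1)
print('plate top outer',o(378,158,62),'inner',o(378,143,62)); print('tip',[o(378,24,z) for z in(42,45,48)])
print('handle far end',[o(378,235,z) for z in(48,52,56)],'near',[o(378,164,z) for z in(50,54)])
im=cv2.imread('pics/w14.png'); crop(im,220,80,285,165,7,'pics/w14z.png')
E
```

```text
plate top outer [-70.1  63.2] inner [-70.1  55. ]
tip [array([-70.2, -10.3]), array([-70.2,  -9.6]), array([-70.2,  -8.9])]
handle far end [array([-69.9, 110.4]), array([-69.9, 109.8]), array([-69.9, 109.1])] near [array([-70. ,  66.8]), array([-70. ,  66.7])]
```

View pics/w14z.png

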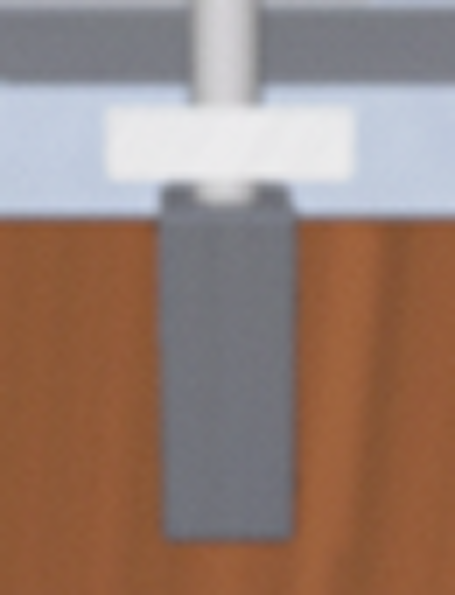

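A sliver of rod shows at the top edge. The pin has sagged about 8° in its loose holes, so the handle touches the plate with its lower edge (far end predicted y 111.2, measured 111.2). To be sure it is home, I give the handle's end a gentle nudge with the closed fingertips.

```bash
python3 - <<'E'
from h import *
print(cmdpose()[0])
Q=pintool(ST[2]); plan([(T(ST,(-70,150,120)),Q),(T(ST,(-70,142,34)),Q)],0,vmax=40)
E
```

```text
[469.41072969 166.96415257 213.48642632]
6 [[[-0.57, -0.04, 3.12], [0.0, 0.0, -0.0], 0], [[-0.57, -0.04, 3.11], [0.0, 0.0, -0.0], 0], [[-0.57, -0.05, 3.12], [0.0, 0.0, -0.0], 0], [[0.27, 0.0, 2.87], [0.0, 0.0, -0.0], 0], [[0.27, 0.0, 2.86], [0.0, 0.0, -0.0], 0], [[0.27, 0.0, 2.87], [0.0, 0.0, -0.0], 0]]
end [469.8 176.2  34. ] [[0.095, -0.996, -0.0], [-0.996, -0.095, 0.001], [-0.001, 0.0, -1.0]]
```

{"fn": "jog_arm", "kwargs": {"rows": [[[-0.57, -0.04, 3.12], [0, 0, 0], 0], [[-0.57, -0.04, 3.11], [0, 0, 0], 0], [[-0.57, -0.05, 3.12], [0, 0, 0], 0], [[0.27, 0, 2.87], [0, 0, 0], 0], [[0.27, 0, 2.86], [0, 0, 0], 0], [[0.27, 0, 2.87], [0, 0, 0], 0], [[0, 0, 0], [0, 0, 0], 0], [[0.6, 0, 0], [0, 0, 0], 0], [[0.6, 0, 0], [0, 0, 0], 0], [[0, 0, 0], [0, 0, 0], 0]]}}

```text
clock: 29.7
position: [471.4, 164.0, 34.9]
ee_rot: [0.74, -0.673, -0.0, -0.001]
contact_force: [-0.4, 0.3, 0.1]
gripper_width: -0.1
```

{"fn": "jog_arm", "kwargs": {"rows": [[[0.3, 0, 0], [0, 0, 0], 0], [[0.3, 0, 0], [0, 0, 0], 0], [[0, 0, 0], [0, 0, 0], 0], [[0, 0, 0], [0, 0, 0], 0]]}}

```text
clock: 30.2
position: [471.5, 158.3, 34.0]
ee_rot: [0.74, -0.673, -0.0, -0.0]
contact_force: [0.2, 0.7, -0.5]
gripper_width: 0.2
```

{"fn": "jog_arm", "kwargs": {"rows": [[[0.2, 0, 0], [0, 0, 0], 0], [[0.1, 0, 0], [0, 0, 0], 0], [[0, 0, 0], [0, 0, 0], 0], [[0, 0, 0], [0, 0, 0], 0]]}}

```text
clock: 30.7
position: [472.1, 155.7, 34.1]
ee_rot: [0.74, -0.673, -0.0, -0.001]
contact_force: [-0.6, 2.0, 0.6]
gripper_width: -0.3
```

{"fn": "jog_arm", "kwargs": {"rows": [[[0.2, 0, 0], [0, 0, 0], 0], [[0, 0, 0], [0, 0, 0], 0], [[0, 0, 0], [0, 0, 0], 0]]}}

```text
clock: 31.08
position: [473.5, 155.3, 34.8]
ee_rot: [0.74, -0.673, -0.0, -0.003]
contact_force: [-1.4, 7.5, 1.1]
gripper_width: -0.1
```

Force rises to 7.5 N with no further motion, so the handle is home. I back off, rise and do a final check.

{"fn": "jog_arm", "kwargs": {"rows": [[[-0.5, 0, 0], [0, 0, 0], 0], [[-1.5, 0, 0], [0, 0, 0], 0], [[-1.0, 0, -3.0], [0, 0, 0], 0], [[-1, 0, -5.0], [0, 0, 0], 0], [[-1, 0, -5.0], [0, 0, 0], 0], [[0, 0, -4.0], [0, 0, 0], 0], [[0, 0, 0], [0, 0, 0], 0], [[0, 0, 0], [0, 0, 0], 0]]}}

```text
clock: 32.08
position: [466.4, 202.7, 203.1]
ee_rot: [0.74, -0.673, -0.001, 0.001]
contact_force: [-0.6, 0.3, 0.2]
gripper_width: 0.3
```

```bash
python3 - <<'E'
from h import *
m,im=snap('wrist','w15'); cv2.imwrite('pics/w15c.png',cv2.resize(im,None,fx=1.5,fy=1.5))
m,im=snap('scene','c15')
m,im2=snap('side','s15'); crop(im2,180,130,330,260,5,'pics/s15c.png')
x=ST;m=model('w15')
E
```

```text
(no output)
```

View pics/w15c.png

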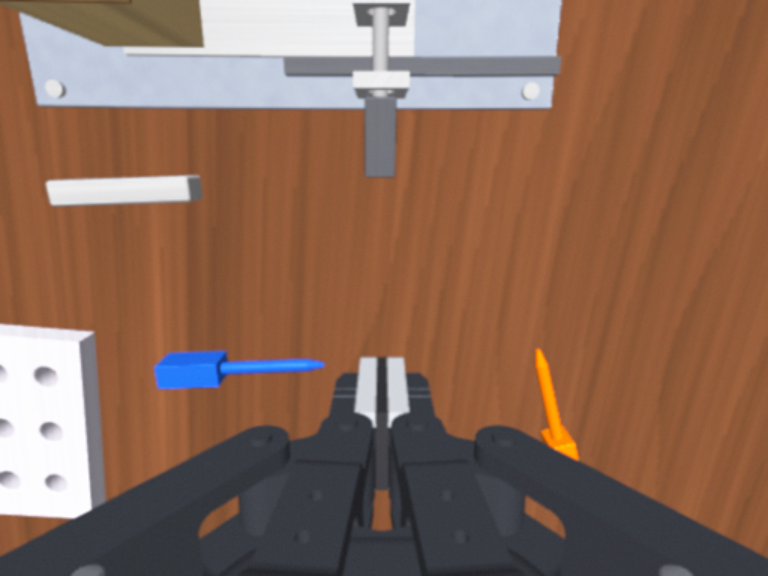

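View pics/s15c.png

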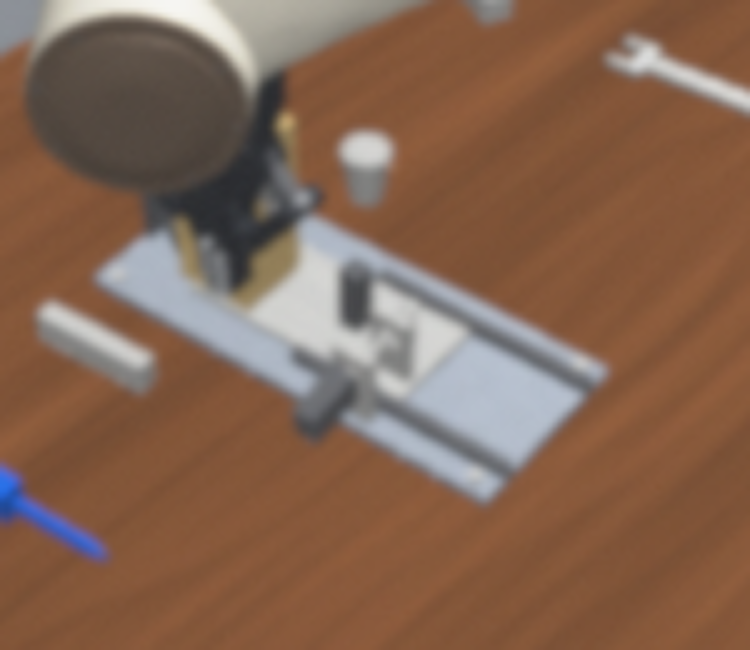

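View pics/c15.png

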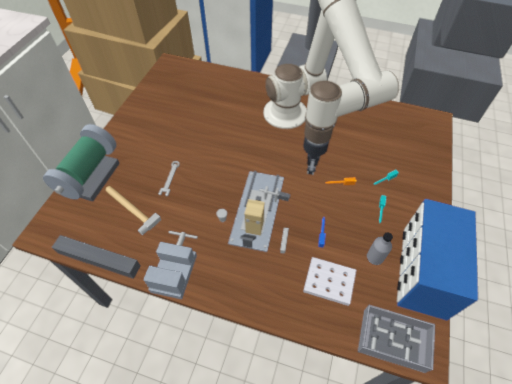

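The final pictures show the case upright on the blade at scene (254,215). The pin is through both eyes with its handle against the plate at wrist (380,97–177). The other things are where they were, and the gripper is clear. I hand in the job.

```bash
python3 -c "
from bench import arm
print(arm.job_done())"
```

```text
the job is handed in; nothing more can be done
None
```

The job is done and handed in at about 32 s of the 72 s allowed.

- **Tipping the case:** I gripped the case by its sides and tipped it back until it leaned by itself on the rest, at 34.0° with its rear edge at x≈99 mm.
- **Blade:** I pushed it to a firm stop by its handle post. The two eye plates then lined up within 0.8 mm.
- **Standing the case up:** I held it in the grip, lifted it a few millimetres while turning it upright, and lowered it until the blade took its weight before letting go. It was still upright on the blade in the last pictures.
- **Pin:** The dark steel pin went through both eyes with almost no force until the handle met the plate at 10 N.

**One check looked off:** after release, the pin sagged an estimated 8° in its loose holes. A thin gap shows at the top of the handle, while its lower edge appears to touch the plate. I nudged the handle's end with closed fingers; it was blocked at 7.5 N with no real movement, so I took it as fully home.

The last pictures showed the other things in place. The gripper was well clear of everything at hand-in.

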